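Tighten the glue-up jig and sort the glue blocks

ROBOT

A 7-joint arm with a two-finger parallel gripper is mounted at the origin on the work surface. World frame = base frame: x ahead of the robot, y to its left, z up, the work surface at z = 0. Lengths are in m, angles in rad, forces in N, time in s.
With the tool pointing down it reaches from about 0.4 to 0.85 m from the base axis. Payload 4.5 kg.
Tool frame: the origin (TCP) lies between the finger pads; the fingertips stand 22 mm ahead of it and the grasp point (between the pads) lies 3 mm ahead of it; z points along the fingers, y is the line along which they close (so a half turn about z gives the same grasp; the last joint's range is limited). The gripper opens to 85 mm and grips with 20 to 120 N. Pads are 22 mm wide; open, the fingers measure 114 mm over their backs; the gripper's body (76 mm by 85 mm) begins 54 mm behind the grasp point. The pads swing forward as they close: fully open they stand 13 mm farther back than shut.
Start: joints at [-1.243, 0.689, -0.195, 1.565, 0.157, 0.902, -0.215], TCP at [0.181, 0.598, 0.253] pointing down, gripper open.
Joint ranges: [-3.01, 3.01], [-0.46, 2.08], [-1.47, 1.51], [0.13, 2.56], [-1, 4.14], [0.04, 2.09], [-2.66, 2.66]. Speed limits (rad/s): [2.57, 2.57, 3.14, 3.14, 3.14, 3.14, 3.14].

INTERFACE

Orientations are given as a unit quaternion [x, y, z, w].
In Python, from bench import r gives the robot as it stands. The module is installed in compiled form; this text tells all that it offers.
- The arm moves only by the tool send_rows, never from a script. Its argument "increments" is a list of rows, each an object with "hand": the opening, from 0 (shut) to 1 (fully open); "dp": the shift along the world's x, y, z in cm, a list of three; "turn": the turn about the world's z in degrees. A call has 1 to 12 rows; each row is the pose to reach, as a shift and turn from the pose commanded when the call began; what a row does not reach only later rows make up. A row lasts 1/12 s, in which the tool goes at most 41.7 mm and 7.16 degrees, less where a joint would pass 70% of its speed; a pose out of reach is approached as far as the arm can. A call with a gripper value outside its range is refused whole. The fingers move at their own pace and stop on an object; the grip force is fixed at half the most. Time passes only in rows, so rows that repeat a pose let the fingers close. It gives the time, the measured TCP pose, the force, the opening and the grip force at its end, in the units of the state.
- r.read_state(): the state, without advancing time (a new reading comes with each control period).
- r.capture(name): name is "scene" or "top"; returns the picture (420x560x3 uint8, red, green, blue); there is no depth.
- r.get_calibration(name): a dict with "mtx" (3x3 intrinsics, pixels), "distortion" ([k1, k2, p1, p2, k3] as OpenCV has them; the pictures are not rectified), "R" (3x3) and "t" (3): a world point X has camera coordinates R X + t. Camera axes: x right, y down, z forward; pixel columns grow to the right and rows downward; lengths in m; the calibration is good to about 2 mm. A picture is of the moment at which its call begins. get_calibration takes no time and is no camera call.
- r.sign_off(): hands the job in; it is judged then, once.
Trained networks look in the newest picture that a camera, given by its name, has taken for a name from the list of things; names that differ only in an ending like _2 or _b are one class to them, and where a whole thing is asked for, a point or a joint stands for the part that bears it (a point fixed in the world has none). Each returns a list of dicts, best first, with "p" (0 to 1); they miss things now and then, are a little off and sometimes report something else, mostly with a low value. They report only what shows in the picture. A call takes as long as a camera call. They do not tell look-alikes from the thing itself.
- r.search_frame(target, camera): "rect" ([left, top, right, bottom] as shares, 0 to 1, of the picture: columns of its width, rows of its height, round what is visible of it).
The state is a dict: "time": time; "q": joint angles; "dq": joint speeds; "joint_efforts": joint torques, N m; "ee_pos": TCP position; "eef_rot": TCP orientation; "contact_force": force on the tool from outside, world axes, zero at the start; "wrist_torque": the same for the moment, N m; "opening": opening from 0.0 (shut) to 1.0 (fully open); "gripper_force": force on a finger pad.
Only numpy, scipy, OpenCV 4.12 (cv2) and the standard library are available. Lean on these libraries where they do the work, as an engineer would, in place of code of your own. Each camera call takes 0.05 s, during which the arm holds its last target. There are 200 camera calls.

TASK

Get the glue-up jig ready: turn the three wing bolts of its fence clockwise until each is fully home against its stop, the middle one first and only then the two end ones, and put no block on the board until all three are tight. Lay every whole glue block flat on the bare board in front of the fence, none on top of another, with its length square to the fence (pointing at it), and put the odd blocks (too short, notched or stepped) in the green scrap box. Leave everything else on the bench where it is.

Things in the scene. Friction and masses are not known exactly. Their poses are not given: they have to be found in the camera images.
- jig: glue-up jig: plywood board 18 thick, fixed on the bench, with an aluminium fence bar (44 wide, 25 high, 310 long) on it, held by three wing bolts in a row. Origin on the bench: x points towards the fence and at right angles to it, y along the fence, z up. The board spans x -120 to 100, y -160 to 160; the fence bar spans x 48 to 92; the bare board before the fence is x -120 to 48
- bolt_a (a joint): captive bolt through the +y end of the fence bar, seen as a black wing 44 long, 14 wide and 32 high on a steel collar of 40 diameter and 8 high; joint value in rad: grows as the wing is turned clockwise seen from above, starts between 0.8 and 2.2, end stop (fully tight) at 4.71, where the wing lies along the fence bar; at 0 it would lie across the bar. Turns with light friction (0.06 N m) and stays where it is left
- bolt_b (a joint): captive bolt through the middle of the fence bar, seen as a black wing 44 long, 14 wide and 32 high on a steel collar of 40 diameter and 8 high; joint value in rad: grows as the wing is turned clockwise seen from above, starts between 0.8 and 2.2, end stop (fully tight) at 4.71, where the wing lies along the fence bar; at 0 it would lie across the bar. Turns with light friction (0.06 N m) and stays where it is left
- bolt_c (a joint): captive bolt through the -y end of the fence bar, seen as a black wing 44 long, 14 wide and 32 high on a steel collar of 40 diameter and 8 high; joint value in rad: grows as the wing is turned clockwise seen from above, starts between 0.8 and 2.2, end stop (fully tight) at 4.71, where the wing lies along the fence bar; at 0 it would lie across the bar. Turns with light friction (0.06 N m) and stays where it is left
- bolt_a_wing (a point): centre of the wing of the +y end bolt, on the turning axis: 26 above the underside of its collar, 12 below the wing's top, 73 above the bench; its x axis runs along the wing's 44 length, z up, and turns with it. Bolt centres are 110 apart
- bolt_b_wing (a point): centre of the wing of the middle bolt, on the turning axis: 26 above the underside of its collar, 12 below the wing's top, 73 above the bench; its x axis runs along the wing's 44 length, z up, and turns with it. Bolt centres are 110 apart
- bolt_c_wing (a point): centre of the wing of the -y end bolt, on the turning axis: 26 above the underside of its collar, 12 below the wing's top, 73 above the bench; its x axis runs along the wing's 44 length, z up, and turns with it. Bolt centres are 110 apart
- scrap_box: open green scrap box, fixed on the bench, 200 (x) by 140 (y) by 60 high outside, walls 6 thick; origin on the bench under its centre, z up
- block_1_centre (a point): whole glue block: plain wooden bar 64 long, 34 wide, 30 high, about 45 g, lying flat on the bench; the point is its centre, half-way up; x along its length, y across, z up. May be absent
- block_2_centre (a point): whole glue block: plain wooden bar 64 long, 34 wide, 30 high, about 45 g, lying flat on the bench; the point is its centre, half-way up; x along its length, y across, z up. May be absent
- block_3_centre (a point): whole glue block: plain wooden bar 64 long, 34 wide, 30 high, about 45 g, lying flat on the bench; the point is its centre, half-way up; x along its length, y across, z up. May be absent
- block_4_centre (a point): whole glue block: plain wooden bar 64 long, 34 wide, 30 high, about 45 g, lying flat on the bench; the point is its centre, half-way up; x along its length, y across, z up. May be absent
- odd_short_centre (a point): odd block, spoilt: same wood, but only 42 long (34 wide, 30 high), point at its centre; the point is half-way up (15 above its underside); x along its length, y across, z up. May be absent
- odd_notched_centre (a point): odd block, spoilt: same wood, 64 long, 34 wide, 30 high, but one corner is missing over the full height: from 8 to 32 along +x and from -2 to 17 along +y of the point; whole over x -32 to 8; the point is half-way up (15 above its underside); x along its length, y across, z up. May be absent
- odd_stepped_centre (a point): odd block, spoilt: same wood, 64 long, 34 wide, 30 high, but stepped down to 13 high from 8 to 32 along +x of the point; whole over x -32 to 8; the point is half-way up (15 above its underside); x along its length, y across, z up. May be absent
- tape_measure: bystander: black tape measure 50 x 30 x 50 high, among the blocks; origin at its underside
- screw_tin: bystander: small round tin, 52 diameter, 50 high, beside the blocks; origin at its underside
- glue_jar: bystander: white jar, 56 diameter, 85 high, beyond the jig; origin at its underside
- oil_can: bystander: can, 60 diameter, 90 high, beyond the jig; origin at its underside
- screwdriver: bystander: screwdriver lying beyond the jig
- wrench: bystander: steel wrench 130 long lying beyond the blocks
Things that resemble listed ones, but are neither listed nor needed, are in the scene too. Leave any pink or red look-alike of the part that bears block_1_centre alone.

How it is judged:
By the outcome, as a careful person would: the job done as asked, in the order asked, and still so for the second after the job is handed in, with the robot touching nothing.
Of block_1, block_2, block_3, block_4 only 2 to 4 are there at a start; the rules pass over those that are not, and their reading is None.
Of odd_short, odd_notched, odd_stepped only 1 to 2 are there at a start; the rules pass over those that are not, and their reading is None.
At some moment in a run one of block_1, block_2, block_3, block_4, odd_short, odd_notched, odd_stepped may be knocked a few centimetres aside while the robot is not near it.
Once in a run the grip may slacken for a moment while it holds something.
It also fails if it takes over 210 s, if anything falls off the work surface, if the arm or the gripper's body presses on something with over 40 N, if the wrist force passes 120 N, or if a joint passes its speed limit or range.

## Working session

There is one attempt and no reset: what is moved stays moved. The work goes in short steps, Python scripts to look and compute and a tool call to move; the robot and the scene stay as the last step left them, time stands still between calls to the robot, and variables do not carry over. Pictures are saved under pics/ and viewed, at most 14 in all, crops included, and the job is handed in when it is done.

Besides the shell and the picture viewer there is one more tool, called after "Call:" by a JSON object that holds its "method" and its "body", one argument or row to a line. send_rows: Moves the arm, as the interface text tells. Its arguments: {"type":"object","properties":{"increments":{"type":"array","items":{"type":"object","properties":{"hand":{"type":"number"},"dp":{"type":"array","items":{"type":"number"}},"turn":{"type":"number"}}}}},"required":["increments"]}

```bash
mkdir -p pics
cat > h.py <<'E'
import numpy as np, cv2
from bench import r
def cal(n):
    c=r.get_calibration(n); return [np.array(c[k],float) for k in("mtx","distortion","R","t")]
def w2p(n,X):
    K,d,R,t=cal(n); return cv2.projectPoints(np.atleast_2d(np.array(X,float)),cv2.Rodrigues(R)[0],t,K,d)[0][:,0]
def p2w(n,uv,z):
    K,d,R,t=cal(n); u=cv2.undistortPoints(np.array(uv,float).reshape(-1,1,2),K,d)[:,0]
    rays=np.c_[u,np.ones(len(u))]@R; C=-R.T@t
    return C+rays*((z-C[2])/rays[:,2])[:,None]
def shot(n,name):
    im=r.capture(n); cv2.imwrite(f'pics/{name}.png',cv2.cvtColor(im,cv2.COLOR_RGB2BGR)); return im
E
python3 - <<'E'
from h import *
for n in("top","scene"):
    im=shot(n,n+"0"); K,d,R,t=cal(n); print(n,(-R.T@t).round(3),R.round(2).tolist(),K[0,0])
    for T in["jig","scrap_box","bolt_a_wing","block_1_centre","odd_short_centre","odd_notched_centre","odd_stepped_centre","tape_measure","screw_tin"]:
        for o in r.search_frame(T,n):
            a=np.array(o["rect"])*[560,420,560,420]; print(T,round(o["p"],2),a.round(),p2w(n,[[(a[0]+a[2])/2,(a[1]+a[3])/2]],0.03)[0].round(3))
s=r.read_state(); print(s["ee_pos"],s["eef_rot"],s["opening"],s["time"])
E
```

```text
top [0.46  0.053 1.273] [[-0.01, -1.0, -0.0], [-1.0, 0.01, -0.09], [0.09, -0.0, -1.0]] 434.0075671864284
jig 0.56 [266. 183. 375. 263.] [ 0.547 -0.063  0.03 ]
jig 0.41 [316. 188. 330. 203.] [ 0.627 -0.07   0.03 ]
scrap_box 0.62 [406. 220. 471. 294.] [ 0.446 -0.399  0.03 ]
scrap_box 0.41 [354. 191. 373. 205.] [ 0.619 -0.187  0.03 ]
bolt_a_wing 0.69 [277. 189. 291. 200.] [0.631 0.041 0.03 ]
block_1_centre 0.91 [111. 272. 126. 298.] [0.375 0.516 0.03 ]
block_1_centre 0.69 [155. 228. 169. 250.] [0.505 0.393 0.03 ]
block_1_centre 0.65 [277. 188. 292. 200.] [0.632 0.041 0.03 ]
block_1_centre 0.59 [118. 243. 145. 258.] [0.474 0.48  0.03 ]
block_1_centre 0.26 [219. 258. 232. 281.] [0.418 0.212 0.03 ]
block_1_centre 0.22 [183. 235. 205. 244.] [0.503 0.302 0.03 ]
odd_notched_centre 0.59 [155. 253. 171. 277.] [0.431 0.39  0.03 ]
odd_stepped_centre 0.71 [209. 226. 234. 252.] [0.505 0.223 0.03 ]
tape_measure 0.56 [182. 233. 206. 245.] [0.504 0.301 0.03 ]
tape_measure 0.53 [290. 155. 349. 165.] [ 0.73  -0.063  0.03 ]
screw_tin 0.76 [152. 203. 172. 218.] [0.588 0.395 0.03 ]
scene [0.926 0.69  1.167
[... 233 characters left out ...]
612 0.022 0.03 ]
block_1_centre 0.8 [363. 285. 380. 313.] [0.483 0.49  0.03 ]
block_1_centre 0.7 [337. 267. 357. 288.] [0.509 0.399 0.03 ]
block_1_centre 0.56 [397. 285. 417. 304.] [0.382 0.529 0.03 ]
block_1_centre 0.23 [242. 235. 261. 258.] [0.716 0.168 0.03 ]
odd_notched_centre 0.71 [362. 257. 378. 277.] [0.426 0.404 0.03 ]
odd_stepped_centre 0.72 [306. 231. 330. 244.] [0.514 0.242 0.03 ]
odd_stepped_centre 0.37 [288. 239. 310. 253.] [0.584 0.237 0.03 ]
tape_measure 0.68 [327. 246. 343. 263.] [0.499 0.318 0.03 ]
screw_tin 0.77 [316. 281. 332. 301.] [0.593 0.402 0.03 ]
[0.18095391 0.59825904 0.25331904] [ 1.46342493e-01  9.89233983e-01  4.57972413e-05 -4.10526624e-06] 0.996995460165349 1.0
```

View pics/top0.png

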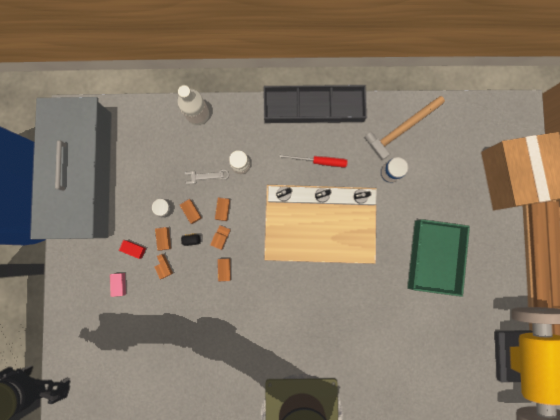

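View pics/scene0.png

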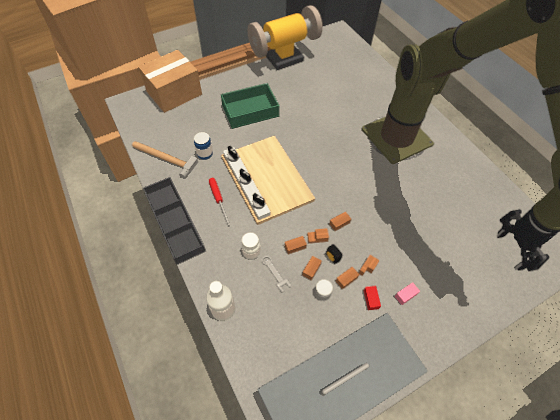

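The top picture shows the jig at about (321,225), the scrap box at (439,257), and the fence bolts at (284,194), (322,195) and (362,197). There are six brown blocks at (190,211), (222,208), (163,239), (220,237), (163,266) and (224,270). The red block at (132,249) and the pink one at (117,285) are look-alikes.

```bash
cat >> h.py <<'E'
def blocks(im,n="top",z=0.03,amin=60):
    hsv=cv2.cvtColor(im,cv2.COLOR_RGB2HSV)
    m=cv2.inRange(hsv,(5,120,60),(15,255,255))
    c,_=cv2.findContours(m,cv2.RETR_EXTERNAL,cv2.CHAIN_APPROX_NONE); o=[]
    for k in c:
        if cv2.contourArea(k)<amin: continue
        ct=k.reshape(-1,2).mean(0)
        if not(100<ct[0]<500 and 120<ct[1]<330): continue
        P=p2w(n,k.reshape(-1,2),z)[:,:2]
        (cx,cy),(w,h),a=cv2.minAreaRect((P*1000).astype(np.float32))
        if w<h: w,h,a=h,w,a+90
        o.append((ct.round(),[round(cx,1),round(cy,1)],round(w,1),round(h,1),round((a+90)%180-90,1),cv2.contourArea(k)))
    return o
E
python3 - <<'E'
from h import *
im=cv2.imread('pics/top0.png'); rgb=cv2.cvtColor(im,cv2.COLOR_BGR2RGB)
for o in blocks(rgb): print(o)
a=cv2.resize(im[190:290,145:245],None,fx=5.5,fy=5.5,interpolation=cv2.INTER_CUBIC)
b=cv2.resize(im[178:272,258:382],None,fx=4,fy=4,interpolation=cv2.INTER_CUBIC)
c=cv2.resize(im[178:215,262:382],None,fx=6.6,fy=6.6,interpolation=cv2.INTER_CUBIC)
cv2.imwrite('pics/a.png',a);cv2.imwrite('pics/c.png',c)
s=cv2.imread('pics/scene0.png')
cv2.imwrite('pics/d.png',cv2.resize(s[205:305,280:400],None,fx=6,fy=6,interpolation=cv2.INTER_CUBIC))
for z,l in((.018,(266,377)),): print(p2w("top",[[266,186],[377,188],[376,263],[265,262]],.018).round(4))
print(p2w("top",[[266,186],[377,190]],.043).round(4))
E
```

```text
(array([224., 270.]), [417.5, 215.1], 59.8, 34.2, 0.1, 234.0)
(array([162., 267.]), [428.9, 393.6], 63.3, 38.3, 24.7, 217.5)
(array([162., 238.]), [508.0, 391.7], 63.1, 37.8, 7.8, 254.5)
(array([220., 237.]), [510.5, 227.0], 62.7, 35.7, -24.1, 233.5)
(array([190., 211.]), [586.2, 312.8], 65.1, 34.7, 30.3, 241.0)
(array([222., 209.]), [590.9, 221.1], 63.5, 34.7, -7.9, 233.5)
(array([412., 120.]), [847.1, -339.1], 226.2, 19.5, -53.7, 418.0)
[[ 0.6581  0.0941  0.018 ]
 [ 0.649  -0.2304  0.018 ]
 [ 0.431  -0.221   0.018 ]
 [ 0.4373  0.0986  0.018 ]]
[[ 0.6542  0.0933  0.043 ]
 [ 0.6394 -0.2245  0.043 ]]
```

View pics/a.png

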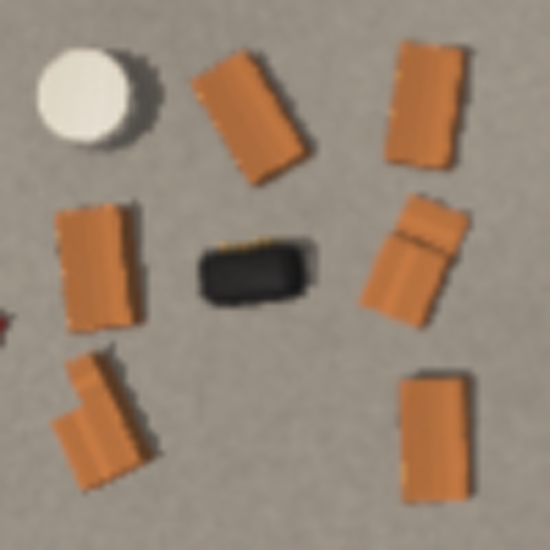

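View pics/c.png

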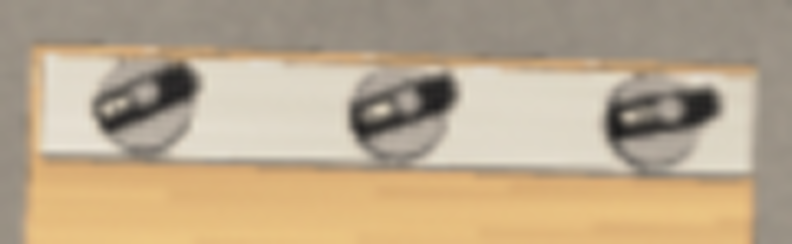

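View pics/d.png

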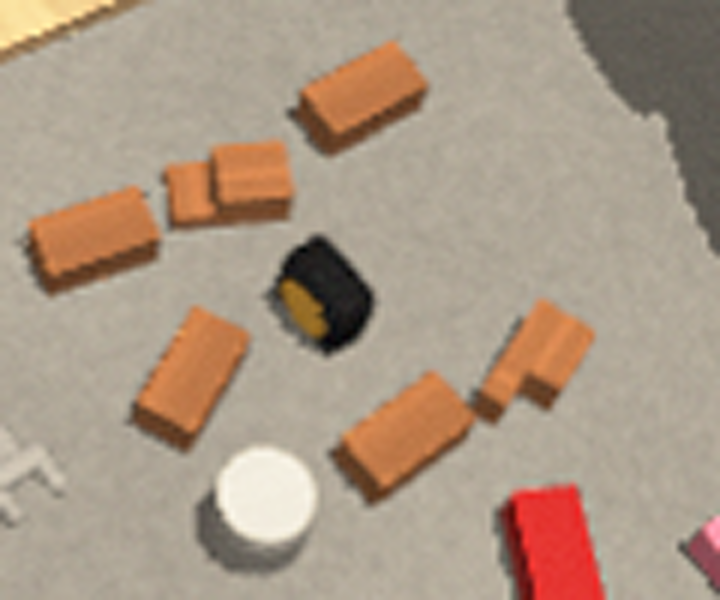

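The crops show four whole blocks, one stepped (at 220,237) and one notched (at 163,266). The wings stand about 8–22° off the fence line, rising to the right. I'll fit the jig, wing and box poses next.

Run:
```python
from h import *
im=cv2.imread('pics/top0.png'); hsv=cv2.cvtColor(im,cv2.COLOR_BGR2HSV)
def rect(m,z,roi,name):
    mm=np.zeros_like(m); x0,y0,x1,y1=roi; mm[y0:y1,x0:x1]=m[y0:y1,x0:x1]
    mm=cv2.morphologyEx(mm,cv2.MORPH_CLOSE,np.ones((3,3)))
    k=max(cv2.findContours(mm,0,1)[0],key=cv2.contourArea).reshape(-1,2)
    P=p2w("top",k,z)[:,:2]*1000; print(name,cv2.minAreaRect(P.astype(np.float32)))
rect(cv2.inRange(hsv,(0,0,170),(180,60,255)),.043,(260,180,385,215),"fence")
rect(cv2.inRange(hsv,(8,60,120),(30,255,255)),.018,(260,180,385,270),"board")
rect(cv2.inRange(hsv,(40,60,0),(95,255,255)),.06,(395,205,480,305),"box")
px=lambda l:[((x+.5)/6.6-.5+262,(y+.5)/6.6-.5+178) for x,y in l]
print("collars",p2w("top",px([(145,108),(399,116),(653,122)]),.055).round(4).tolist())
# wing mask: dark, at top z .085
blk=cv2.inRange(hsv,(0,0,0),(180,255,75))
mm=np.zeros_like(blk); mm[186:206,268:374]=blk[186:206,268:374]
for k in cv2.findContours(mm,0,1)[0]:
    if cv2.contourArea(k)<8: continue
    P=p2w("top",k.reshape(-1,2),.08)[:,:2]*1000; print("wing",cv2.minAreaRect(P.astype(np.float32)))
ca,_=None,0
s=cv2.imread('pics/scene0.png')
cv2.imwrite('pics/e.png',cv2.resize(s[140:215,215:275],None,fx=8,fy=8,interpolation=cv2.INTER_CUBIC))
# predicted wings in scene view for hypothesised centers
```

```text
fence ((625.8402709960938, -66.466796875), (309.5746765136719, 44.96770095825195), 87.78904724121094)
board ((546.39892578125, -62.47332763671875), (322.97393798828125, 222.83941650390625), 87.68701934814453)
box ((446.52581787109375, -387.37548828125), (152.2811737060547, 196.66371154785156), 81.58369445800781)
collars [[0.6291, 0.0434, 0.055], [0.6245, -0.0655, 0.055], [0.6208, -0.1745, 0.055]]
wing ((623.0872802734375, -188.03848266601562), (11.11400032043457, 11.40733528137207), 88.35301208496094)
wing ((628.3892211914062, -77.03955078125), (11.108244895935059, 14.100528717041016), 88.87952423095703)
wing ((629.9015502929688, 42.969451904296875), (12.476680755615234, 39.44376754760742), 22.775068283081055)
```

View pics/e.png

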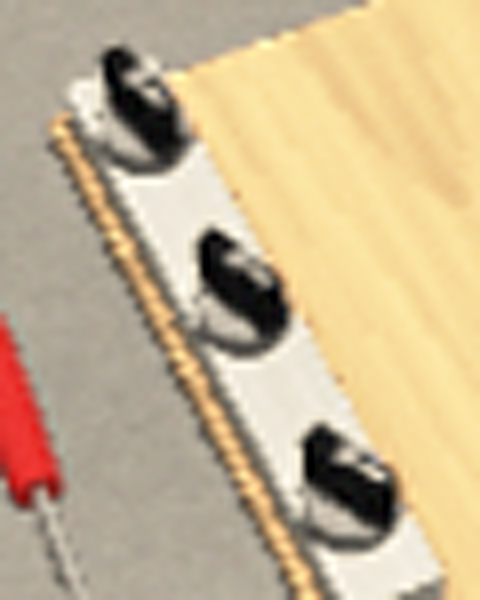

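The fence and board fits agree: yaw is −2.3° and the jig origin is about (0.556, −0.063). Bolt b should be at (0.6255, −0.0656), which matches its collar. I'll start moving toward it.

Call:
{"method": "send_rows", "body": {
  "increments": [
    {"hand": 1,"dp": [22,-33,-2],"turn": -30},
    {"hand": 1,"dp": [22,-33,-2],"turn": -30},
    {"hand": 1,"dp": [22,-33,-2],"turn": -30},
    {"hand": 1,"dp": [22,-33,-2],"turn": -30},
    {"hand": 1,"dp": [22,-33,-2],"turn": -30},
    {"hand": 1,"dp": [22,-33,-2],"turn": -30},
    {"hand": 1,"dp": [22,-33,-2],"turn": -30},
    {"hand": 1,"dp": [22,-33,-2],"turn": -30},
    {"hand": 1,"dp": [22,-33,-2],"turn": -30},
    {"hand": 1,"dp": [22,-33,-2],"turn": -30},
    {"hand": 1,"dp": [22,-33,-2],"turn": -30}
  ]
}}

```text
time: 1.92
ee_pos: [0.4044, 0.2621, 0.2332]
eef_rot: [0.402, 0.916, -0.001, 0.001]
contact_force: [-0.2, -0.3, -0.4]
opening: 1.001
gripper_force: 0.0
```

```bash
cat >> h.py <<'E'
YAW=np.radians(-2.3); JO=np.array([.5564,-.0629])
def j2w(x,y):
    c,s=np.cos(YAW),np.sin(YAW); return JO+np.array([c*x-s*y,s*x+c*y])
BOLT={k:j2w(.07,y) for k,y in(("a",.11),("b",0),("c",-.11))}
def wingfit(ims,k,lo=35,hi=145):
    best=[]
    for dx in(-3,0,3):
     for dy in(-3,0,3):
      for th in np.arange(lo,hi,2.):
        sc=0
        for n,im in ims.items():
            g=cv2.GaussianBlur(im,(3,3),0).max(2)
            a=YAW-np.radians(th); c=BOLT[k]+np.array([dx,dy])/1000
            u=np.array([np.cos(a),np.sin(a)]); v=np.array([-u[1],u[0]])
            P=[list(c+u*.022*i+v*.007*j)+[z] for i in(-1,1) for j in(-1,1) for z in(.055,.085)]
            h=cv2.convexHull((w2p(n,P)*16).astype(np.int32)//16*16) if 0 else cv2.convexHull(np.round(w2p(n,P)*8).astype(np.int32))
            big=np.zeros((420*8//8,560),np.uint8); cv2.fillConvexPoly(big,h,255,cv2.LINE_AA,3)
            w=big/255.; ctr=w2p(n,[[c[0],c[1],.07]])[0].astype(int)
            sl=np.s_[ctr[1]-14:ctr[1]+15,ctr[0]-14:ctr[0]+15]
            d=(g[sl]<110)*1.
            W=w[sl]; sc+=(np.minimum(W,d).sum())/(np.maximum(W,d).sum())
        best.append((sc,th,dx,dy))
    return sorted(best)[::-1]
E
python3 - <<'E'
from h import *
ims={n:cv2.imread(f'pics/{n}0.png') for n in("top","scene")}
for k in "abc":
    b=wingfit(ims,k); print(k,BOLT[k].round(4),[tuple(np.round(x,2)) for x in b[:4]], np.mean([x[1] for x in b[:12]]))
E
```

```text
a [0.6308 0.0442] [(np.float64(0.9), np.float64(73.0), np.float64(0.0), np.float64(3.0)), (np.float64(0.9), np.float64(75.0), np.float64(0.0), np.float64(3.0)), (np.float64(0.89), np.float64(71.0), np.float64(0.0), np.float64(3.0)), (np.float64(0.89), np.float64(77.0), np.float64(0.0), np.float64(3.0))] 73.0Traceback (most recent call last):
  File "<stdin>", line 4, in <module>
  File "h.py", line 43, in wingfit
    w=big/255.; ctr=w2p(n,[[c[0],c[1],.07]])[0].astype(int)
                    ~~~^^^^^^^^^^^^^^^^^^^^^
  File "h.py", line 6, in w2p
    K,d,R,t=cal(n); return cv2.projectPoints(np.atleast_2d(np.array(X,float)),cv2.Rodrigues(R)[0],t,K,d)[0][:,0]
            ~~~^^^
  File "h.py", line 4, in cal
    c=r.get_calibration(n); return [np.array(c[k],float) for k in("mtx","distortion","R","t")]
ValueError: time passes only in moves, steps and waits
```

```bash
sed -i 's/^def cal(n):/import functools\n@functools.lru_cache\ndef cal(n):/' h.py
python3 - <<'E'
from h import *
ims={n:cv2.imread(f'pics/{n}0.png') for n in("top","scene")}
for k in "abc":
  for s in (["top"],["scene"],["top","scene"]):
    b=wingfit({n:ims[n] for n in s},k); print(k,s,[tuple(map(float,np.round(x,2))) for x in b[:3]], np.mean([x[1] for x in b[:12]]))
E
```

```text
a ['top'] [(0.38, 43.0, -3.0, -3.0), (0.38, 49.0, -3.0, -3.0), (0.38, 45.0, -3.0, -3.0)] 46.5
a ['scene'] [(0.56, 83.0, -3.0, 3.0), (0.56, 81.0, -3.0, 3.0), (0.55, 79.0, -3.0, 3.0)] 80.66666666666667
a ['top', 'scene'] [(0.9, 73.0, 0.0, 3.0), (0.9, 75.0, 0.0, 3.0), (0.89, 71.0, 0.0, 3.0)] 73.0
b ['top'] [(0.41, 59.0, 0.0, 0.0), (0.41, 61.0, 0.0, -3.0), (0.4, 63.0, 0.0, 0.0)] 60.0
b ['scene'] [(0.64, 85.0, -3.0, 3.0), (0.64, 87.0, -3.0, 3.0), (0.64, 83.0, -3.0, 3.0)] 85.0
b ['top', 'scene'] [(0.99, 75.0, 0.0, 3.0), (0.99, 79.0, 0.0, 3.0), (0.99, 77.0, 0.0, 3.0)] 75.5
c ['top'] [(0.46, 69.0, 0.0, 0.0), (0.46, 71.0, 0.0, 0.0), (0.46, 69.0, 0.0, 3.0)] 71.33333333333333
c ['scene'] [(0.65, 87.0, -3.0, 0.0), (0.65, 87.0, -3.0, 3.0), (0.65, 89.0, -3.0, 0.0)] 90.0
c ['top', 'scene'] [(1.06, 87.0, -3.0, 0.0), (1.06, 87.0, -3.0, 3.0), (1.06, 81.0, -3.0, 0.0)] 84.0
```

Call:
{"method": "send_rows", "body": {
  "increments": [
    {"hand": 1,"dp": [22.2,-32.8,-6],"turn": -25},
    {"hand": 1,"dp": [22.2,-32.8,-6],"turn": -25},
    {"hand": 1,"dp": [22.2,-32.8,-6],"turn": -25},
    {"hand": 1,"dp": [22.2,-32.8,-6],"turn": -25},
    {"hand": 1,"dp": [22.2,-32.8,-6],"turn": -25},
    {"hand": 1,"dp": [22.2,-32.8,-6],"turn": -25},
    {"hand": 1,"dp": [22.2,-32.8,-6],"turn": -25},
    {"hand": 1,"dp": [22.2,-32.8,-6],"turn": -25},
    {"hand": 1,"dp": [22.2,-32.8,-6],"turn": -25},
    {"hand": 1,"dp": [22.2,-32.8,-6],"turn": -25},
    {"hand": 1,"dp": [22.2,-32.8,-6],"turn": -25},
    {"hand": 1,"dp": [22.2,-32.8,-6],"turn": -25}
  ]
}}

```text
time: 2.92
ee_pos: [0.6234, -0.0608, 0.1728]
eef_rot: [0.588, 0.809, 0.0, -0.0]
contact_force: [-0.4, 0.2, -1.0]
opening: 0.996
gripper_force: 0.0
```

Call:
{"method": "send_rows", "body": {
  "increments": [
    {"hand": 1,"dp": [0.3,-0.5,-5],"turn": -6},
    {"hand": 1,"dp": [0.3,-0.5,-9.3],"turn": -6},
    {"hand": 1,"dp": [0.3,-0.5,-9.3],"turn": -6},
    {"hand": 1,"dp": [0.3,-0.5,-9.3],"turn": -6},
    {"hand": 0,"dp": [0.3,-0.5,-9.3],"turn": -6},
    {"hand": 0,"dp": [0.3,-0.5,-9.3],"turn": -6},
    {"hand": 0,"dp": [0.3,-0.5,-9.3],"turn": -6},
    {"hand": 0,"dp": [0.3,-0.5,-9.3],"turn": -6},
    {"hand": 0,"dp": [0.3,-0.5,-9.3],"turn": -6},
    {"hand": 0,"dp": [0.3,-0.5,-9.3],"turn": -6},
    {"hand": 0,"dp": [0.3,-0.5,-9.3],"turn": -6}
  ]
}}

```text
time: 3.83
ee_pos: [0.6246, -0.0651, 0.0813]
eef_rot: [0.628, 0.778, -0.001, -0.001]
contact_force: [-4.3, 0.2, 6.3]
opening: 0.152
gripper_force: 59.4
```

```bash
python3 -c "
from bench import r
s=r.read_state();print({k:s[k] for k in('q','ee_pos','opening','gripper_force','contact_force','wrist_torque')})"
```

```text
{'q': array([ 0.03967286,  0.92067408, -0.01728118,  1.67587842,  0.02705172,
        0.54777731,  0.21811366]), 'ee_pos': array([ 0.6246352 , -0.06505763,  0.081263  ]), 'opening': 0.15203559269042802, 'gripper_force': 59.40682590007782, 'contact_force': array([-4.28156536,  0.2268736 ,  6.2552161 ]), 'wrist_torque': array([0.0193348 , 0.94788207, 0.00348334])}
```

Call:
{"method": "send_rows", "body": {
  "increments": [
    {"hand": 0,"dp": [-0.1,0,0.1],"turn": -3},
    {"hand": 0,"dp": [-0.1,0,0.1],"turn": -9},
    {"hand": 0,"dp": [-0.1,0,0.1],"turn": -16},
    {"hand": 0,"dp": [-0.1,0,0.1],"turn": -23},
    {"hand": 0,"dp": [-0.1,0,0.1],"turn": -30},
    {"hand": 0,"dp": [-0.1,0,0.1],"turn": -37},
    {"hand": 0,"dp": [-0.1,0,0.1],"turn": -44},
    {"hand": 0,"dp": [-0.1,0,0.1],"turn": -51},
    {"hand": 0,"dp": [-0.1,0,0.1],"turn": -58},
    {"hand": 0,"dp": [-0.1,0,0.1],"turn": -65},
    {"hand": 0,"dp": [-0.1,0,0.1],"turn": -72},
    {"hand": 0,"dp": [-0.1,0,0.1],"turn": -79}
  ]
}}

```text
time: 4.83
ee_pos: [0.6252, -0.0653, 0.0814]
eef_rot: [0.98, 0.198, 0.0, 0.0]
contact_force: [0.8, -1.5, -3.1]
opening: 0.153
gripper_force: 59.6
```

```bash
python3 -c "
from bench import r
s=r.read_state();print({k:s[k] for k in('q','ee_pos','eef_rot','opening','gripper_force','contact_force','wrist_torque')})"
```

```text
{'q': array([-0.14471781,  0.9525158 ,  0.32681378,  1.68795512, -0.49365844,
        0.58321156, -0.70113124]), 'ee_pos': array([ 0.62515199, -0.06526459,  0.08138323]), 'eef_rot': array([9.80223784e-01, 1.97891659e-01, 2.44867166e-04, 4.06401211e-04]), 'opening': 0.1532312691807418, 'gripper_force': 59.567939043045044, 'contact_force': array([ 0.83576846, -1.48589667, -3.06157236]), 'wrist_torque': array([-0.32756236, -0.11052179,  0.10010242])}
```

Call:
{"method": "send_rows", "body": {
  "increments": [
    {"hand": 0,"dp": [0,0,0],"turn": -7},
    {"hand": 0,"dp": [0,0,0],"turn": -14},
    {"hand": 0,"dp": [0,0,0],"turn": -21},
    {"hand": 0,"dp": [0,0,0],"turn": -28},
    {"hand": 0,"dp": [0,0,0],"turn": -35},
    {"hand": 0,"dp": [0,0,0],"turn": -42},
    {"hand": 0,"dp": [0,0,0],"turn": -49},
    {"hand": 0,"dp": [0,0,0],"turn": -56},
    {"hand": 0,"dp": [0,0,0],"turn": -63},
    {"hand": 0,"dp": [0,0,0],"turn": -70}
  ]
}}

```text
time: 5.67
ee_pos: [0.6251, -0.0659, 0.0814]
eef_rot: [0.916, -0.4, 0.001, 0.001]
contact_force: [0.1, -2.2, -1.8]
opening: 0.152
gripper_force: 59.6
```

```bash
python3 -c "
from bench import r
s=r.read_state();print({k:s[k] for k in('q','ee_pos','eef_rot','opening','gripper_force','contact_force','wrist_torque')})"
```

```text
{'q': array([-0.29600151,  1.03055443,  0.63975423,  1.69652869, -0.87790712,
        0.72554844, -1.5918106 ]), 'ee_pos': array([ 0.62507011, -0.06585413,  0.08138235]), 'eef_rot': array([ 9.16398710e-01, -4.00265648e-01,  5.97284220e-04,  6.77537735e-04]), 'opening': 0.151768145502266, 'gripper_force': 59.559622406959534, 'contact_force': array([ 0.10688565, -2.24620641, -1.81353331]), 'wrist_torque': array([-0.57123424, -0.0221169 ,  0.0839857 ])}
```

Call:
{"method": "send_rows", "body": {
  "increments": [
    {"hand": 0,"dp": [0,0,0],"turn": -7},
    {"hand": 0,"dp": [0,0,0],"turn": -14},
    {"hand": 0,"dp": [0,0,0],"turn": -21},
    {"hand": 0,"dp": [0,0,0],"turn": -28},
    {"hand": 0,"dp": [0,0,0],"turn": -35},
    {"hand": 0,"dp": [0,0,0],"turn": -40},
    {"hand": 0,"dp": [0,0,0],"turn": -44},
    {"hand": 0,"dp": [0,0,0],"turn": -47},
    {"hand": 0,"dp": [0,0,0],"turn": -49},
    {"hand": 0,"dp": [0,0,0],"turn": -49}
  ]
}}

```text
time: 6.5
ee_pos: [0.6247, -0.066, 0.0814]
eef_rot: [-0.672, 0.741, -0.001, -0.001]
contact_force: [-1.3, -4.7, -1.5]
opening: 0.154
gripper_force: 75.1
```

```bash
python3 -c "
from bench import r
s=r.read_state();print({k:s[k] for k in('q','ee_pos','eef_rot','opening','gripper_force','contact_force','wrist_torque')})"
```

```text
{'q': array([-0.33572508,  1.06291399,  0.73144867,  1.69834312, -0.96676975,
        0.78412734, -2.36472267]), 'ee_pos': array([ 0.62474247, -0.06599475,  0.08139135]), 'eef_rot': array([-0.67173832,  0.74078698, -0.0007633 , -0.00130149]), 'opening': 0.15397892328568705, 'gripper_force': 75.12107111513615, 'contact_force': array([-1.26513619, -4.73887409, -1.50039286]), 'wrist_torque': array([-0.89030463,  0.18204571,  1.6512686 ])}
```

Bolt b is on its stop (wrist moment 1.65 N m, wing along the bar). I'll release it and go to bolt a.

Call:
{"method": "send_rows", "body": {
  "increments": [
    {"hand": 0.6,"dp": [0,0,0],"turn": 0},
    {"hand": 0.6,"dp": [0,0,0],"turn": 0},
    {"hand": 0.6,"dp": [0,0,0],"turn": 0},
    {"hand": 0.6,"dp": [0,0,4],"turn": 0},
    {"hand": 0.6,"dp": [0,0,8],"turn": 0},
    {"hand": 0.6,"dp": [0.4,11,8],"turn": 90},
    {"hand": 0.6,"dp": [0.4,11,8],"turn": 90},
    {"hand": 0.6,"dp": [0.4,11,8],"turn": 90},
    {"hand": 0.6,"dp": [0.4,11,8],"turn": 90},
    {"hand": 0.6,"dp": [0.4,11,8],"turn": 90},
    {"hand": 0.6,"dp": [0.4,11,8],"turn": 90},
    {"hand": 0.6,"dp": [0.4,11,8],"turn": 90}
  ]
}}

```text
time: 7.5
ee_pos: [0.629, 0.046, 0.1616]
eef_rot: [0.923, -0.385, 0.0, -0.0]
contact_force: [-0.1, -0.3, 0.4]
opening: 0.602
gripper_force: 0.0
```

Call:
{"method": "send_rows", "body": {
  "increments": [
    {"hand": 0.6,"dp": [0,0,0],"turn": 80},
    {"hand": 0.6,"dp": [0,0,0],"turn": 80},
    {"hand": 0.6,"dp": [0,0,0],"turn": 80},
    {"hand": 0.6,"dp": [0,0,0],"turn": 80},
    {"hand": 0.6,"dp": [0,0,0],"turn": 80},
    {"hand": 0.6,"dp": [0,0,0],"turn": 80},
    {"hand": 0.6,"dp": [0,0,0],"turn": 80},
    {"hand": 0.6,"dp": [0,0,0],"turn": 80},
    {"hand": 0.6,"dp": [0,0,0],"turn": 80},
    {"hand": 0.6,"dp": [0,0,0],"turn": 80},
    {"hand": 0.6,"dp": [0,0,0],"turn": 80},
    {"hand": 0.6,"dp": [0,0,0],"turn": 80}
  ]
}}

```text
time: 8.5
ee_pos: [0.629, 0.0452, 0.1617]
eef_rot: [0.955, 0.296, 0.0, -0.0]
contact_force: [-0.4, 0.0, 0.3]
opening: 0.603
gripper_force: 0.0
```

```bash
cat >> h.py <<'E'
def st():
    s=r.read_state(); q=s['eef_rot']; yd=2*np.degrees(np.arctan2(q[1],q[0]))-90
    print("t%.2f"%s['time'],"pos",np.round(s['ee_pos'],4),"closing %.1f"%((yd+180)%360-180),"q",np.round(s['q'],2),"open %.3f gf %.0f"%(s['opening'],s['gripper_force']),"F",np.round(s['contact_force'],1),"M",np.round(s['wrist_torque'],2))
E
python3 - <<'E'
from h import *
st(); im=shot("top","top1")
E
```

```text
t8.50 pos [0.629  0.0452 0.1617] closing -55.5 q [-0.27  0.82  0.23  1.64 -0.26  0.71 -0.88] open 0.603 gf 0 F [-0.4  0.   0.3] M [-0.05  0.02  0.02]
```

Call:
{"method": "send_rows", "body": {
  "increments": [
    {"hand": 0.8,"dp": [0,0,0],"turn": 74},
    {"hand": 0.8,"dp": [0,0,0],"turn": 74},
    {"hand": 0.8,"dp": [0,0,0],"turn": 74},
    {"hand": 0.8,"dp": [0,0,0],"turn": 74},
    {"hand": 0.8,"dp": [0,0,0],"turn": 74},
    {"hand": 0.8,"dp": [0,0,0],"turn": 74},
    {"hand": 0.8,"dp": [0,0,0],"turn": 74},
    {"hand": 0.8,"dp": [0,0,0],"turn": 74},
    {"hand": 0.8,"dp": [0,0,0],"turn": 74},
    {"hand": 0.8,"dp": [0.1,-0.1,-3],"turn": 74},
    {"hand": 0.8,"dp": [0.1,-0.1,-6],"turn": 74},
    {"hand": 0.8,"dp": [0.1,-0.1,-8],"turn": 74}
  ]
}}

```text
time: 9.55
ee_pos: [0.6289, 0.0437, 0.0793]
eef_rot: [0.587, 0.81, -0.001, -0.001]
contact_force: [0.1, 0.4, 0.1]
opening: 0.8
gripper_force: 0.0
```

Call:
{"method": "send_rows", "body": {
  "increments": [
    {"hand": 0,"dp": [0,0,0],"turn": 0},
    {"hand": 0,"dp": [0,0,0],"turn": 0},
    {"hand": 0,"dp": [0,0,0],"turn": 0},
    {"hand": 0,"dp": [0,0,0],"turn": 0},
    {"hand": 0,"dp": [0,0,0],"turn": 0},
    {"hand": 0,"dp": [0,0,0],"turn": 0}
  ]
}}

```text
time: 10.05
ee_pos: [0.6294, 0.0439, 0.0831]
eef_rot: [0.586, 0.81, -0.0, 0.0]
contact_force: [-3.5, -0.4, 5.6]
opening: 0.153
gripper_force: 59.3
```

```bash
python3 -c "
from h import *
st()"
```

```text
t10.05 pos [0.6294 0.0439 0.0831] closing 18.2 q [-0.08  0.92 -0.11  1.66  0.16  0.57  0.03] open 0.153 gf 59 F [-3.5 -0.4  5.6] M [-0.16  0.76 -0.  ]
```

Call:
{"method": "send_rows", "body": {
  "increments": [
    {"hand": 0,"dp": [0,0,0],"turn": -5},
    {"hand": 0,"dp": [0,0,0],"turn": -12},
    {"hand": 0,"dp": [0,0,0],"turn": -19},
    {"hand": 0,"dp": [0,0,0],"turn": -26},
    {"hand": 0,"dp": [0,0,0],"turn": -33},
    {"hand": 0,"dp": [0,0,0],"turn": -40},
    {"hand": 0,"dp": [0,0,0],"turn": -47},
    {"hand": 0,"dp": [0,0,0],"turn": -54},
    {"hand": 0,"dp": [0,0,0],"turn": -61},
    {"hand": 0,"dp": [0,0,0],"turn": -68},
    {"hand": 0,"dp": [0,0,0],"turn": -75},
    {"hand": 0,"dp": [0,0,0],"turn": -82}
  ]
}}

```text
time: 11.05
ee_pos: [0.6289, 0.0442, 0.0831]
eef_rot: [0.974, 0.224, -0.001, -0.0]
contact_force: [-4.9, -0.9, 5.1]
opening: 0.15
gripper_force: 59.6
```

Call:
{"method": "send_rows", "body": {
  "increments": [
    {"hand": 0,"dp": [0,0,0],"turn": -7},
    {"hand": 0,"dp": [0,0,0],"turn": -14},
    {"hand": 0,"dp": [0,0,0],"turn": -21},
    {"hand": 0,"dp": [0,0,0],"turn": -28},
    {"hand": 0,"dp": [0,0,0],"turn": -35},
    {"hand": 0,"dp": [0,0,0],"turn": -42},
    {"hand": 0,"dp": [0,0,0],"turn": -49},
    {"hand": 0,"dp": [0,0,0],"turn": -56},
    {"hand": 0,"dp": [0,0,0],"turn": -63},
    {"hand": 0,"dp": [0,0,0],"turn": -70},
    {"hand": 0,"dp": [0,0,0],"turn": -76}
  ]
}}

```text
time: 11.97
ee_pos: [0.629, 0.0447, 0.0831]
eef_rot: [0.906, -0.423, -0.001, -0.001]
contact_force: [-5.7, -0.1, 5.6]
opening: 0.151
gripper_force: 59.7
```

```bash
python3 -c "
from h import *
st()"
```

```text
t11.97 pos [0.629  0.0447 0.0831] closing -140.0 q [-0.45  1.01  0.59  1.69 -0.82  0.71 -1.87] open 0.151 gf 60 F [-5.7 -0.1  5.6] M [-0.2   1.15  0.13]
```

Call:
{"method": "send_rows", "body": {
  "increments": [
    {"hand": 0,"dp": [0,0,0],"turn": -7},
    {"hand": 0,"dp": [0,0,0],"turn": -14},
    {"hand": 0,"dp": [0,0,0],"turn": -21},
    {"hand": 0,"dp": [0,0,0],"turn": -28},
    {"hand": 0,"dp": [0,0,0],"turn": -34},
    {"hand": 0,"dp": [0,0,0],"turn": -38},
    {"hand": 0,"dp": [0,0,0],"turn": -41},
    {"hand": 0,"dp": [0,0,0],"turn": -43},
    {"hand": 0,"dp": [0,0,0],"turn": -43}
  ]
}}

```text
time: 12.72
ee_pos: [0.6293, 0.0448, 0.0831]
eef_rot: [-0.69, 0.724, 0.001, 0.001]
contact_force: [-4.0, 0.1, 6.6]
opening: 0.151
gripper_force: 59.6
```

```bash
python3 -c "
from h import *
st()"
```

```text
t12.72 pos [0.6293 0.0448 0.0831] closing 177.2 q [-0.5   1.06  0.72  1.69 -0.95  0.79 -2.5 ] open 0.151 gf 60 F [-4.   0.1  6.6] M [-0.04  1.01 -0.01]
```

Call:
{"method": "send_rows", "body": {
  "increments": [
    {"hand": 0,"dp": [0,0,0],"turn": -2},
    {"hand": 0,"dp": [0,0,0],"turn": -4},
    {"hand": 0,"dp": [0,0,0],"turn": -5},
    {"hand": 0,"dp": [0,0,0],"turn": -5}
  ]
}}

```text
time: 13.05
ee_pos: [0.6294, 0.0449, 0.0832]
eef_rot: [-0.661, 0.751, 0.001, -0.0]
contact_force: [-5.0, -1.8, 7.5]
opening: 0.153
gripper_force: 88.8
```

```bash
python3 -c "
from h import *
st()"
```

```text
t13.05 pos [0.6294 0.0449 0.0832] closing 172.7 q [-0.51  1.06  0.73  1.69 -0.96  0.79 -2.58] open 0.153 gf 89 F [-5.  -1.8  7.5] M [-0.32  1.08  2.07]
```

Bolt a is on its stop too (2.07 N m). Next is bolt c.

Call:
{"method": "send_rows", "body": {
  "increments": [
    {"hand": 0.6,"dp": [0,0,0],"turn": 0},
    {"hand": 0.6,"dp": [0,0,0],"turn": 0},
    {"hand": 0.6,"dp": [0,0,0],"turn": 0},
    {"hand": 0.6,"dp": [0,0,4],"turn": 0},
    {"hand": 0.6,"dp": [0,0,8],"turn": 0},
    {"hand": 0.6,"dp": [-0.8,-22,8],"turn": 90},
    {"hand": 0.6,"dp": [-0.8,-22,8],"turn": 90},
    {"hand": 0.6,"dp": [-0.8,-22,8],"turn": 90},
    {"hand": 0.6,"dp": [-0.8,-22,8],"turn": 90},
    {"hand": 0.6,"dp": [-0.8,-22,8],"turn": 90},
    {"hand": 0.6,"dp": [-0.8,-22,8],"turn": 90},
    {"hand": 0.6,"dp": [-0.8,-22,8],"turn": 90}
  ]
}}

```text
time: 14.05
ee_pos: [0.621, -0.183, 0.1626]
eef_rot: [0.914, -0.405, 0.002, 0.002]
contact_force: [0.4, -0.2, -0.4]
opening: 0.597
gripper_force: 0.0
```

Call:
{"method": "send_rows", "body": {
  "increments": [
    {"hand": 0.6,"dp": [0,0,0],"turn": 80},
    {"hand": 0.6,"dp": [0,0,0],"turn": 80},
    {"hand": 0.6,"dp": [0,0,0],"turn": 80},
    {"hand": 0.6,"dp": [0,0,0],"turn": 80},
    {"hand": 0.6,"dp": [0,0,0],"turn": 80},
    {"hand": 0.6,"dp": [0,0,0],"turn": 80},
    {"hand": 0.6,"dp": [0,0,0],"turn": 80},
    {"hand": 0.6,"dp": [0,0,0],"turn": 80},
    {"hand": 0.6,"dp": [0,0,0],"turn": 80},
    {"hand": 0.6,"dp": [0,0,0],"turn": 80},
    {"hand": 0.6,"dp": [0,0,0],"turn": 80},
    {"hand": 0.6,"dp": [0,0,0],"turn": 80}
  ]
}}

```text
time: 15.05
ee_pos: [0.6223, -0.1759, 0.1618]
eef_rot: [0.96, 0.281, 0.001, -0.0]
contact_force: [0.5, -0.5, -0.8]
opening: 0.603
gripper_force: 0.0
```

Run:
```python
from h import *
st(); im=shot("top","top2")
for o in blocks(im): print(o[1:])
```

```text
t15.05 pos [ 0.6223 -0.1759  0.1618] closing -57.4 q [ 0.08  0.84  0.23  1.59 -0.25  0.74 -0.58] open 0.603 gf 0 F [ 0.5 -0.5 -0.8] M [ 0.03  0.   -0.01]
([417.5, 215.1], 59.8, 34.2, 0.1, 233.0)
([428.9, 393.6], 63.3, 38.3, 24.7, 217.5)
([510.5, 227.0], 62.7, 35.7, -24.1, 234.5)
([529.5, 372.0], 63.3, 37.8, 7.9, 255.5)
([586.1, 312.9], 65.2, 34.5, 31.0, 240.0)
([590.9, 221.1], 63.5, 34.7, -7.9, 233.5)
([847.1, -339.1], 225.2, 19.5, -53.7, 374.0)
```

One whole block has been knocked from (508,392) to (530,372) mm, and I'll use its new pose. On with bolt c.

Call:
{"method": "send_rows", "body": {
  "increments": [
    {"hand": 0.8,"dp": [-0.1,0,0],"turn": 63},
    {"hand": 0.8,"dp": [-0.1,0,0],"turn": 63},
    {"hand": 0.8,"dp": [-0.1,0,0],"turn": 63},
    {"hand": 0.8,"dp": [-0.1,0,0],"turn": 63},
    {"hand": 0.8,"dp": [-0.1,0,0],"turn": 63},
    {"hand": 0.8,"dp": [-0.1,0,0],"turn": 63},
    {"hand": 0.8,"dp": [-0.1,0,0],"turn": 63},
    {"hand": 0.8,"dp": [-0.1,0,0],"turn": 63},
    {"hand": 0.8,"dp": [-0.1,0,0],"turn": 63},
    {"hand": 0.8,"dp": [-0.1,0,-3],"turn": 63},
    {"hand": 0.8,"dp": [-0.1,0,-6],"turn": 63},
    {"hand": 0.8,"dp": [-0.1,0,-7.9],"turn": 63}
  ]
}}

```text
time: 16.1
ee_pos: [0.6199, -0.1757, 0.0802]
eef_rot: [0.674, 0.738, -0.001, -0.001]
contact_force: [0.8, -0.3, -1.0]
opening: 0.799
gripper_force: 0.0
```

Call:
{"method": "send_rows", "body": {
  "increments": [
    {"hand": 0,"dp": [0,0,0],"turn": 0},
    {"hand": 0,"dp": [0,0,0],"turn": 0},
    {"hand": 0,"dp": [0,0,0],"turn": 0},
    {"hand": 0,"dp": [0,0,0],"turn": 0},
    {"hand": 0,"dp": [0,0,0],"turn": 0},
    {"hand": 0,"dp": [0,0,0],"turn": 0}
  ]
}}

```text
time: 16.6
ee_pos: [0.6203, -0.1762, 0.0841]
eef_rot: [0.673, 0.739, -0.001, -0.0]
contact_force: [-3.5, 1.0, 4.8]
opening: 0.144
gripper_force: 59.6
```

```bash
python3 -c "
from h import *
st()"
```

```text
t16.60 pos [ 0.6203 -0.1762  0.0841] closing 5.4 q [ 0.24  0.93 -0.07  1.62  0.1   0.59  0.21] open 0.144 gf 60 F [-3.5  1.   4.8] M [ 0.06  0.81 -0.03]
```

Call:
{"method": "send_rows", "body": {
  "increments": [
    {"hand": 0,"dp": [0,0,0],"turn": -5},
    {"hand": 0,"dp": [0,0,0],"turn": -12},
    {"hand": 0,"dp": [0,0,0],"turn": -19},
    {"hand": 0,"dp": [0,0,0],"turn": -26},
    {"hand": 0,"dp": [0,0,0],"turn": -33},
    {"hand": 0,"dp": [0,0,0],"turn": -40},
    {"hand": 0,"dp": [0,0,0],"turn": -47},
    {"hand": 0,"dp": [0,0,0],"turn": -54},
    {"hand": 0,"dp": [0,0,0],"turn": -61},
    {"hand": 0,"dp": [0,0,0],"turn": -68},
    {"hand": 0,"dp": [0,0,0],"turn": -75},
    {"hand": 0,"dp": [0,0,0],"turn": -82}
  ]
}}

```text
time: 17.6
ee_pos: [0.6196, -0.1757, 0.0841]
eef_rot: [0.994, 0.114, -0.001, -0.001]
contact_force: [-5.4, 0.3, 6.8]
opening: 0.152
gripper_force: 59.8
```

Call:
{"method": "send_rows", "body": {
  "increments": [
    {"hand": 0,"dp": [0,0,0],"turn": -7},
    {"hand": 0,"dp": [0,0,0],"turn": -14},
    {"hand": 0,"dp": [0,0,0],"turn": -21},
    {"hand": 0,"dp": [0,0,0],"turn": -28},
    {"hand": 0,"dp": [0,0,0],"turn": -35},
    {"hand": 0,"dp": [0,0,0],"turn": -42},
    {"hand": 0,"dp": [0,0,0],"turn": -49},
    {"hand": 0,"dp": [0,0,0],"turn": -56},
    {"hand": 0,"dp": [0,0,0],"turn": -63},
    {"hand": 0,"dp": [0,0,0],"turn": -70},
    {"hand": 0,"dp": [0,0,0],"turn": -76}
  ]
}}

```text
time: 18.52
ee_pos: [0.62, -0.1749, 0.0842]
eef_rot: [0.853, -0.522, -0.001, -0.001]
contact_force: [-5.3, 1.0, 6.6]
opening: 0.156
gripper_force: 60.0
```

Call:
{"method": "send_rows", "body": {
  "increments": [
    {"hand": 0,"dp": [0,0,0],"turn": -7},
    {"hand": 0,"dp": [0,0,0],"turn": -14},
    {"hand": 0,"dp": [0,0,0],"turn": -21},
    {"hand": 0,"dp": [0,0,0],"turn": -26},
    {"hand": 0,"dp": [0,0,0],"turn": -30},
    {"hand": 0,"dp": [0,0,0],"turn": -33},
    {"hand": 0,"dp": [0,0,0],"turn": -35},
    {"hand": 0,"dp": [0,0,0],"turn": -35}
  ]
}}

```text
time: 19.18
ee_pos: [0.6203, -0.1748, 0.0842]
eef_rot: [-0.661, 0.75, 0.001, -0.0]
contact_force: [-6.2, 1.6, 8.3]
opening: 0.15
gripper_force: 87.1
```

```bash
python3 -c "
from h import *
st()"
```

```text
t19.18 pos [ 0.6203 -0.1748  0.0842] closing 172.8 q [-0.16  1.07  0.74  1.64 -0.94  0.82 -2.26] open 0.150 gf 87 F [-6.2  1.6  8.3] M [0.27 1.28 2.07]
```

All three bolts are tight. I'll release, lift, and go over to the first whole block at (0.4175, 0.215).

Call:
{"method": "send_rows", "body": {
  "increments": [
    {"hand": 0.6,"dp": [0,0,0],"turn": 0},
    {"hand": 0.6,"dp": [0,0,0],"turn": 0},
    {"hand": 0.6,"dp": [0,0,0],"turn": 0},
    {"hand": 0.6,"dp": [0,0,4],"turn": 0},
    {"hand": 0.6,"dp": [0,0,8],"turn": 0},
    {"hand": 0.9,"dp": [-20.3,39,8],"turn": 97},
    {"hand": 0.9,"dp": [-20.3,39,8],"turn": 97},
    {"hand": 0.9,"dp": [-20.3,39,8],"turn": 97},
    {"hand": 0.9,"dp": [-20.3,39,8],"turn": 97},
    {"hand": 0.9,"dp": [-20.3,39,8],"turn": 97},
    {"hand": 0.9,"dp": [-20.3,39,8],"turn": 97},
    {"hand": 0.9,"dp": [-20.3,39,8],"turn": 97}
  ]
}}

```text
time: 20.18
ee_pos: [0.4858, 0.0849, 0.1629]
eef_rot: [0.917, -0.4, 0.001, -0.001]
contact_force: [0.9, 1.0, 0.1]
opening: 0.899
gripper_force: 0.0
```

Call:
{"method": "send_rows", "body": {
  "increments": [
    {"hand": 0.9,"dp": [-2,11,0],"turn": 48},
    {"hand": 0.9,"dp": [-2,11,0],"turn": 48},
    {"hand": 0.9,"dp": [-2,11,0],"turn": 48},
    {"hand": 0.9,"dp": [-2,11,0],"turn": 48},
    {"hand": 0.9,"dp": [-2,11,0],"turn": 48},
    {"hand": 0.9,"dp": [-2,11,0],"turn": 48},
    {"hand": 0.9,"dp": [-2,11,0],"turn": 48}
  ]
}}

```text
time: 20.77
ee_pos: [0.4668, 0.1936, 0.1628]
eef_rot: [1.0, 0.008, 0.001, -0.001]
contact_force: [0.4, -0.3, 0.2]
opening: 0.895
gripper_force: 0.0
```

Run:
```python
from h import *
st(); im=shot("top","top3"); s=shot("scene","scene3")
for o in blocks(im): print(o[1:])
a=cv2.cvtColor(cv2.resize(im[178:215,262:382],None,fx=6.6,fy=6.6,interpolation=cv2.INTER_CUBIC),cv2.COLOR_RGB2BGR)
b=cv2.cvtColor(cv2.resize(s[140:225,215:315],None,fx=4,fy=4,interpolation=cv2.INTER_CUBIC),cv2.COLOR_RGB2BGR)
o=np.zeros((244+340,792,3),np.uint8);o[:244]=a;o[244:,:400]=b;cv2.imwrite('pics/f.png',o)
```

```text
t20.77 pos [0.4668 0.1936 0.1628] closing -89.1 q [-0.72  0.72  0.38  2.03 -0.55  0.49 -1.48] open 0.895 gf 0 F [ 0.4 -0.3  0.2] M [-0.02  0.06  0.05]
([428.4, 393.4], 64.4, 38.3, 24.7, 198.5)
([529.7, 371.7], 63.1, 38.6, 8.9, 253.0)
([586.2, 312.8], 65.1, 34.7, 30.3, 241.0)
([590.9, 221.1], 63.5, 34.7, -7.9, 233.5)
([847.1, -339.1], 225.2, 19.5, -53.7, 413.0)
```

View pics/f.png

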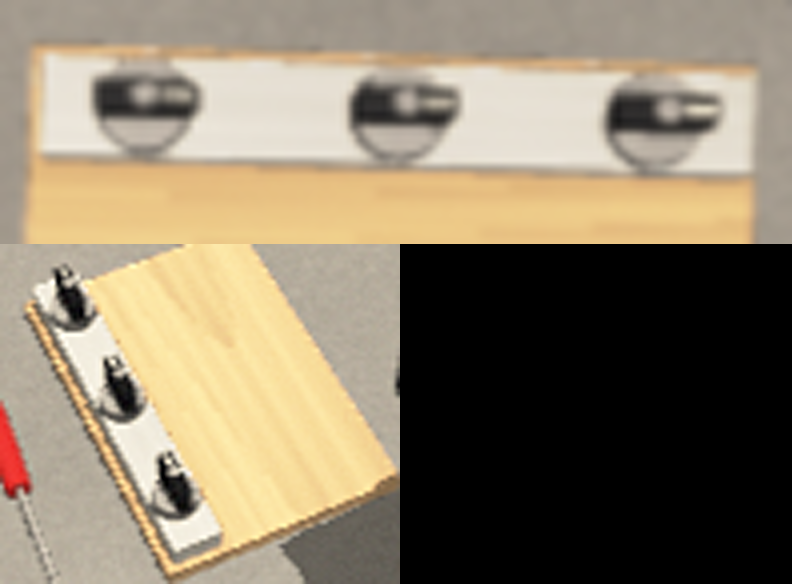

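All three wings now lie along the bar, rotated about half a turn (the bright lobe moved from left to right). Now I'll grasp the first block.

Call:
{"method": "send_rows", "body": {
  "increments": [
    {"hand": 0.9,"dp": [-4.9,2.1,-4],"turn": -1},
    {"hand": 0.9,"dp": [-4.9,2.1,-6],"turn": -1},
    {"hand": 0.9,"dp": [-4.9,2.1,-10],"turn": -1},
    {"hand": 0.9,"dp": [-4.9,2.1,-14],"turn": -1},
    {"hand": 0.9,"dp": [-4.9,2.1,-14],"turn": -1},
    {"hand": 0.9,"dp": [-4.9,2.1,-14],"turn": -1},
    {"hand": 0,"dp": [-4.9,2.1,-14],"turn": -1},
    {"hand": 0,"dp": [-4.9,2.1,-14],"turn": -1},
    {"hand": 0,"dp": [-4.9,2.1,-14],"turn": -1},
    {"hand": 0,"dp": [-4.9,2.1,-14],"turn": -1},
    {"hand": 0,"dp": [-4.9,2.1,-14],"turn": -1}
  ]
}}

```text
time: 21.78
ee_pos: [0.4185, 0.2145, 0.024]
eef_rot: [1.0, -0.004, 0.002, -0.001]
contact_force: [-0.6, 0.1, 5.0]
opening: 0.39
gripper_force: 60.3
```

```bash
python3 -c "
from h import *
st()"
```

```text
t21.78 pos [0.4185 0.2145 0.024 ] closing -90.4 q [-0.6   0.94  0.04  2.17 -0.8   0.04 -1.35] open 0.390 gf 60 F [-0.6  0.1  5. ] M [-0.05  0.06  0.01]
```

Call:
{"method": "send_rows", "body": {
  "increments": [
    {"hand": 0,"dp": [0,0,4],"turn": 0},
    {"hand": 0,"dp": [0,0,8],"turn": 0},
    {"hand": 0,"dp": [9.3,-39.6,9],"turn": -2},
    {"hand": 0,"dp": [9.3,-39.6,9],"turn": -2},
    {"hand": 0,"dp": [9.3,-39.6,9],"turn": -2},
    {"hand": 0,"dp": [9.3,-39.6,9],"turn": -2},
    {"hand": 0,"dp": [9.3,-39.6,9],"turn": -2},
    {"hand": 0,"dp": [9.3,-39.6,9],"turn": -2},
    {"hand": 0,"dp": [9.3,-39.6,9],"turn": -2},
    {"hand": 0,"dp": [9.3,-39.6,9],"turn": -2},
    {"hand": 0,"dp": [9.3,-39.6,9],"turn": -2},
    {"hand": 0,"dp": [9.3,-39.6,9],"turn": -2}
  ]
}}

```text
time: 22.78
ee_pos: [0.511, -0.1866, 0.114]
eef_rot: [1.0, -0.023, 0.002, 0.002]
contact_force: [0.5, 0.2, -0.9]
opening: 0.386
gripper_force: 59.9
```

Call:
{"method": "send_rows", "body": {
  "increments": [
    {"hand": 0,"dp": [0,0,0],"turn": 0},
    {"hand": 0,"dp": [0,0,0],"turn": 0},
    {"hand": 0,"dp": [0,0,0],"turn": 0}
  ]
}}

```text
time: 23.03
ee_pos: [0.5102, -0.1812, 0.1129]
eef_rot: [1.0, -0.021, 0.0, -0.0]
contact_force: [-0.3, 1.3, -0.9]
opening: 0.386
gripper_force: 59.9
```

```bash
python3 -c "
from h import *
st()"
```

```text
t23.03 pos [ 0.5102 -0.1812  0.1129] closing -92.4 q [ 0.1   0.82  0.26  1.95 -0.47  0.44 -0.9 ] open 0.386 gf 60 F [-0.3  1.3 -0.9] M [0.04 0.02 0.03]
```

Call:
{"method": "send_rows", "body": {
  "increments": [
    {"hand": 0,"dp": [0.1,0,-4],"turn": 0},
    {"hand": 0,"dp": [0.1,0,-6],"turn": 0},
    {"hand": 0,"dp": [0.1,0,-7],"turn": 0},
    {"hand": 0,"dp": [0.1,0,-7],"turn": 0},
    {"hand": 0,"dp": [0.1,0,-7],"turn": 0},
    {"hand": 0.65,"dp": [0.1,0,-7],"turn": 0},
    {"hand": 0.65,"dp": [0.1,0,-7],"turn": 0},
    {"hand": 0.65,"dp": [0.1,0,-7],"turn": 0},
    {"hand": 0.65,"dp": [0.1,0,-4],"turn": 0},
    {"hand": 0.65,"dp": [0.1,0,1],"turn": 0},
    {"hand": 0.65,"dp": [0.1,0,4],"turn": 0}
  ]
}}

```text
time: 23.95
ee_pos: [0.5106, -0.1818, 0.1535]
eef_rot: [1.0, -0.021, -0.001, -0.0]
contact_force: [0.6, -0.2, 0.4]
opening: 0.653
gripper_force: 0.0
```

Call:
{"method": "send_rows", "body": {
  "increments": [
    {"hand": 0.75,"dp": [8,40.2,0],"turn": -5.5},
    {"hand": 0.75,"dp": [8,40.2,0],"turn": -5.5},
    {"hand": 0.75,"dp": [8,40.2,0],"turn": -5.5},
    {"hand": 0.75,"dp": [8,40.2,0],"turn": -5.5},
    {"hand": 0.75,"dp": [8,40.2,0],"turn": -5.5},
    {"hand": 0.75,"dp": [8,40.2,0],"turn": -5.5},
    {"hand": 0.75,"dp": [8,40.2,0],"turn": -5.5},
    {"hand": 0.75,"dp": [8,40.2,0],"turn": -5.5},
    {"hand": 0.75,"dp": [8,40.2,0],"turn": -5.5},
    {"hand": 0.75,"dp": [8,40.2,0],"turn": -5.5},
    {"hand": 0.75,"dp": [8,40.2,0],"turn": -5.5},
    {"hand": 0.75,"dp": [8,40.2,0],"turn": -5.5}
  ]
}}

```text
time: 24.95
ee_pos: [0.5907, 0.2236, 0.152]
eef_rot: [0.998, -0.066, -0.0, -0.001]
contact_force: [-0.1, -0.4, 0.2]
opening: 0.746
gripper_force: 0.0
```

Run:
```python
from h import *
st(); im=shot("top","top4")
for o in blocks(im): print(o[1:])
```

```text
t24.95 pos [0.5907 0.2236 0.152 ] closing -97.6 q [-0.69  0.88  0.49  1.65 -0.57  0.75 -1.63] open 0.746 gf 0 F [-0.1 -0.4  0.2] M [-0.08 -0.02 -0.01]
([510.4, 227.1], 62.2, 35.9, -23.3, 232.0)
([510.3, -181.9], 66.2, 37.4, -1.5, 289.5)
([574.8, 223.9], 34.7, 31.8, 89.4, 106.5)
([847.1, -339.1], 225.2, 19.5, -53.7, 415.0)
```

Call:
{"method": "send_rows", "body": {
  "increments": [
    {"hand": 0.75,"dp": [0,0,-4],"turn": 0},
    {"hand": 0.75,"dp": [0,0,-8],"turn": 0},
    {"hand": 0.75,"dp": [0,0,-12],"turn": 0},
    {"hand": 0.75,"dp": [0,0,-13],"turn": 0},
    {"hand": 0.75,"dp": [0,0,-13],"turn": 0},
    {"hand": 0,"dp": [0,0,-13],"turn": 0},
    {"hand": 0,"dp": [0,0,-13],"turn": 0},
    {"hand": 0,"dp": [0,0,-13],"turn": 0},
    {"hand": 0,"dp": [0,0,-13],"turn": 0},
    {"hand": 0,"dp": [0,0,-13],"turn": 0}
  ]
}}

```text
time: 25.83
ee_pos: [0.5935, 0.22, 0.0253]
eef_rot: [0.998, -0.069, 0.003, -0.001]
contact_force: [-1.0, -0.4, 6.5]
opening: 0.391
gripper_force: 61.4
```

Call:
{"method": "send_rows", "body": {
  "increments": [
    {"hand": 0,"dp": [0,0,4],"turn": 0},
    {"hand": 0,"dp": [0,0,8],"turn": 0},
    {"hand": 0,"dp": [-7.6,-32.2,9],"turn": 5.3},
    {"hand": 0,"dp": [-7.6,-32.2,9],"turn": 5.3},
    {"hand": 0,"dp": [-7.6,-32.2,9],"turn": 5.3},
    {"hand": 0,"dp": [-7.6,-32.2,9],"turn": 5.3},
    {"hand": 0,"dp": [-7.6,-32.2,9],"turn": 5.3},
    {"hand": 0,"dp": [-7.6,-32.2,9],"turn": 5.3},
    {"hand": 0,"dp": [-7.6,-32.2,9],"turn": 5.3},
    {"hand": 0,"dp": [-7.6,-32.2,9],"turn": 5.3},
    {"hand": 0,"dp": [-7.6,-32.2,9],"turn": 5.3},
    {"hand": 0,"dp": [-7.6,-32.2,9],"turn": 5.3}
  ]
}}

```text
time: 26.83
ee_pos: [0.5151, -0.1061, 0.114]
eef_rot: [1.0, -0.026, 0.001, 0.001]
contact_force: [0.1, 1.3, -0.7]
opening: 0.387
gripper_force: 60.4
```

```bash
python3 -c "
from h import *
st()"
```

```text
t26.83 pos [ 0.5151 -0.1061  0.114 ] closing -93.0 q [-0.05  0.81  0.27  1.99 -0.51  0.4  -1.01] open 0.387 gf 60 F [ 0.1  1.3 -0.7] M [ 0.06 -0.02  0.06]
```

Call:
{"method": "send_rows", "body": {
  "increments": [
    {"hand": 0,"dp": [0,0,-3],"turn": 0},
    {"hand": 0,"dp": [0,0,-5],"turn": 0},
    {"hand": 0,"dp": [0,0,-7.1],"turn": 0},
    {"hand": 0,"dp": [0,0,-7.1],"turn": 0},
    {"hand": 0,"dp": [0,0,-7.1],"turn": 0},
    {"hand": 0.6,"dp": [0,0,-7.1],"turn": 0},
    {"hand": 0.6,"dp": [0,0,-7.1],"turn": 0},
    {"hand": 0.6,"dp": [0,0,-7.1],"turn": 0},
    {"hand": 0.6,"dp": [0,0,-4],"turn": 0},
    {"hand": 0.6,"dp": [0,0,1],"turn": 0},
    {"hand": 0.6,"dp": [0,0,4],"turn": 0}
  ]
}}

```text
time: 27.75
ee_pos: [0.5147, -0.1017, 0.1536]
eef_rot: [1.0, -0.023, -0.001, -0.0]
contact_force: [1.2, -0.1, -0.3]
opening: 0.597
gripper_force: 0.0
```

Call:
{"method": "send_rows", "body": {
  "increments": [
    {"hand": 0.65,"dp": [1.6,47.4,0],"turn": 11},
    {"hand": 0.65,"dp": [1.6,47.4,0],"turn": 11},
    {"hand": 0.65,"dp": [1.6,47.4,0],"turn": 11},
    {"hand": 0.65,"dp": [1.6,47.4,0],"turn": 11},
    {"hand": 0.65,"dp": [1.6,47.4,0],"turn": 11},
    {"hand": 0.65,"dp": [1.6,47.4,0],"turn": 11},
    {"hand": 0.65,"dp": [1.6,47.4,0],"turn": 11},
    {"hand": 0.65,"dp": [1.6,47.4,0],"turn": 11},
    {"hand": 0.65,"dp": [1.6,47.4,0],"turn": 11},
    {"hand": 0.65,"dp": [1.6,47.4,0],"turn": 11},
    {"hand": 0.65,"dp": [1.6,47.4,0],"turn": 11},
    {"hand": 0.65,"dp": [1.6,47.4,0],"turn": 11}
  ]
}}

```text
time: 28.75
ee_pos: [0.5289, 0.3812, 0.1522]
eef_rot: [0.997, 0.078, 0.0, -0.003]
contact_force: [-0.9, 1.8, 0.1]
opening: 0.651
gripper_force: 0.0
```

Call:
{"method": "send_rows", "body": {
  "increments": [
    {"hand": 0.65,"dp": [0,0,0],"turn": 0},
    {"hand": 0.65,"dp": [0,0,0],"turn": 0},
    {"hand": 0.65,"dp": [0,0,0],"turn": 0}
  ]
}}

```text
time: 29.0
ee_pos: [0.5314, 0.3702, 0.1525]
eef_rot: [0.997, 0.072, -0.0, 0.001]
contact_force: [-0.2, -1.0, -0.5]
opening: 0.647
gripper_force: 0.0
```

Run:
```python
from h import *
st(); im=shot("top","top5"); s=shot("scene","scene5")
for o in blocks(im): print(o[1:])
```

```text
t29.00 pos [0.5314 0.3702 0.1525] closing -81.7 q [-0.92  0.89  0.47  1.6  -0.52  0.78 -1.65] open 0.647 gf 0 F [-0.2 -1.  -0.5] M [-0.06 -0.04  0.01]
([428.9, 393.6], 63.3, 38.3, 24.7, 217.5)
([516.5, 370.0], 37.8, 37.4, -81.1, 141.5)
([510.2, 227.3], 63.3, 36.3, -23.3, 238.5)
([510.2, -181.9], 66.3, 37.4, -1.5, 294.0)
([515.3, -101.7], 63.4, 37.3, -1.1, 267.5)
([585.4, 312.7], 65.6, 33.9, 30.7, 237.5)
([847.2, -339.3], 225.7, 19.5, -53.7, 415.0)
```

Call:
{"method": "send_rows", "body": {
  "increments": [
    {"hand": 0.65,"dp": [0,0.2,-4],"turn": 0},
    {"hand": 0.65,"dp": [0,0.2,-8],"turn": 0},
    {"hand": 0.65,"dp": [0,0.2,-12],"turn": 0},
    {"hand": 0.65,"dp": [0,0.2,-13],"turn": 0},
    {"hand": 0.65,"dp": [0,0.2,-13],"turn": 0},
    {"hand": 0,"dp": [0,0.2,-13],"turn": 0},
    {"hand": 0,"dp": [0,0.2,-13],"turn": 0},
    {"hand": 0,"dp": [0,0.2,-13],"turn": 0},
    {"hand": 0,"dp": [0,0.2,-13],"turn": 0},
    {"hand": 0,"dp": [0,0.2,-13],"turn": 0}
  ]
}}

```text
time: 29.93
ee_pos: [0.5325, 0.3738, 0.0238]
eef_rot: [0.997, 0.073, 0.001, -0.0]
contact_force: [0.7, -1.5, 7.0]
opening: 0.391
gripper_force: 60.9
```

Call:
{"method": "send_rows", "body": {
  "increments": [
    {"hand": 0,"dp": [0,0,4],"turn": 0},
    {"hand": 0,"dp": [0,0,8],"turn": 0},
    {"hand": 0,"dp": [-1.2,-39.4,9],"turn": -10.6},
    {"hand": 0,"dp": [-1.2,-39.4,9],"turn": -10.6},
    {"hand": 0,"dp": [-1.2,-39.4,9],"turn": -10.6},
    {"hand": 0,"dp": [-1.2,-39.4,9],"turn": -10.6},
    {"hand": 0,"dp": [-1.2,-39.4,9],"turn": -10.6},
    {"hand": 0,"dp": [-1.2,-39.4,9],"turn": -10.6},
    {"hand": 0,"dp": [-1.2,-39.4,9],"turn": -10.6},
    {"hand": 0,"dp": [-1.2,-39.4,9],"turn": -10.6},
    {"hand": 0,"dp": [-1.2,-39.4,9],"turn": -10.6},
    {"hand": 0,"dp": [-1.2,-39.4,9],"turn": -10.6}
  ]
}}

```text
time: 30.93
ee_pos: [0.5189, -0.0272, 0.1132]
eef_rot: [1.0, -0.023, 0.001, 0.002]
contact_force: [-0.8, -0.5, -0.5]
opening: 0.385
gripper_force: 60.1
```

```bash
python3 -c "
from h import *
st()"
```

```text
t30.93 pos [ 0.5189 -0.0272  0.1132] closing -92.7 q [-0.21  0.81  0.28  2.01 -0.54  0.39 -1.12] open 0.385 gf 60 F [-0.8 -0.5 -0.5] M [-0.   -0.    0.04]
```

Call:
{"method": "send_rows", "body": {
  "increments": [
    {"hand": 0,"dp": [0,0,-3],"turn": 0},
    {"hand": 0,"dp": [0,0,-5],"turn": 0},
    {"hand": 0,"dp": [0,0,-7.1],"turn": 0},
    {"hand": 0,"dp": [0,0,-7.1],"turn": 0},
    {"hand": 0,"dp": [0,0,-7.1],"turn": 0},
    {"hand": 0.6,"dp": [0,0,-7.1],"turn": 0},
    {"hand": 0.6,"dp": [0,0,-7.1],"turn": 0},
    {"hand": 0.6,"dp": [0,0,-7.1],"turn": 0},
    {"hand": 0.6,"dp": [0,0,-4],"turn": 0},
    {"hand": 0.6,"dp": [0,0,1],"turn": 0},
    {"hand": 0.6,"dp": [0,0,4],"turn": 0}
  ]
}}

```text
time: 31.85
ee_pos: [0.5186, -0.0199, 0.1535]
eef_rot: [1.0, -0.02, -0.001, -0.0]
contact_force: [0.5, 0.5, 0.3]
opening: 0.6
gripper_force: 0.0
```

Call:
{"method": "send_rows", "body": {
  "increments": [
    {"hand": 0.65,"dp": [6.8,33.6,0],"turn": 32.8},
    {"hand": 0.65,"dp": [6.8,33.6,0],"turn": 32.8},
    {"hand": 0.65,"dp": [6.8,33.6,0],"turn": 32.8},
    {"hand": 0.65,"dp": [6.8,33.6,0],"turn": 32.8},
    {"hand": 0.65,"dp": [6.8,33.6,0],"turn": 32.8},
    {"hand": 0.65,"dp": [6.8,33.6,0],"turn": 32.8},
    {"hand": 0.65,"dp": [6.8,33.6,0],"turn": 32.8},
    {"hand": 0.65,"dp": [6.8,33.6,0],"turn": 32.8},
    {"hand": 0.65,"dp": [6.8,33.6,0],"turn": 32.8},
    {"hand": 0.65,"dp": [6.8,33.6,0],"turn": 32.8},
    {"hand": 0.65,"dp": [6.8,33.6,0],"turn": 32.8},
    {"hand": 0.65,"dp": [6.8,33.6,0],"turn": 32.8}
  ]
}}

```text
time: 32.85
ee_pos: [0.5873, 0.3136, 0.1523]
eef_rot: [0.965, 0.263, -0.0, 0.001]
contact_force: [0.6, -0.4, 0.5]
opening: 0.653
gripper_force: 0.0
```

Run:
```python
from h import *
st(); im=shot("top","top6")
for o in blocks(im): print(o[1:])
```

```text
t32.85 pos [0.5873 0.3136 0.1523] closing -59.6 q [-0.73  0.89  0.34  1.53 -0.37  0.78 -1.28] open 0.653 gf 0 F [ 0.6 -0.4  0.5] M [0.02 0.01 0.01]
([428.1, 379.5], 59.4, 23.9, 5.1, 98.5)
([509.9, 227.0], 61.3, 35.6, -23.2, 228.5)
([510.3, -181.9], 66.2, 37.4, -1.5, 289.5)
([515.3, -101.7], 63.4, 37.3, -1.1, 261.0)
([517.7, -21.4], 66.1, 37.3, -1.0, 260.0)
([581.6, 310.7], 55.0, 34.4, 31.0, 194.5)
([847.1, -339.1], 225.2, 19.5, -53.7, 413.0)
```

Call:
{"method": "send_rows", "body": {
  "increments": [
    {"hand": 0.65,"dp": [0,0,-4],"turn": 0},
    {"hand": 0.65,"dp": [0,0,-8],"turn": 0},
    {"hand": 0.65,"dp": [0,0,-12],"turn": 0},
    {"hand": 0.65,"dp": [0,0,-13],"turn": 0},
    {"hand": 0.65,"dp": [0,0,-13],"turn": 0},
    {"hand": 0,"dp": [0,0,-13],"turn": 0},
    {"hand": 0,"dp": [0,0,-13],"turn": 0},
    {"hand": 0,"dp": [0,0,-13],"turn": 0},
    {"hand": 0,"dp": [0,0,-13],"turn": 0},
    {"hand": 0,"dp": [0,0,-13],"turn": 0}
  ]
}}

```text
time: 33.73
ee_pos: [0.5884, 0.3156, 0.0238]
eef_rot: [0.965, 0.263, 0.001, 0.0]
contact_force: [-0.2, -1.3, 5.7]
opening: 0.386
gripper_force: 60.9
```

Call:
{"method": "send_rows", "body": {
  "increments": [
    {"hand": 0,"dp": [0,0,4],"turn": 0},
    {"hand": 0,"dp": [0,0,8],"turn": 0},
    {"hand": 0,"dp": [-6.5,-25.4,9],"turn": -32.7},
    {"hand": 0,"dp": [-6.5,-25.4,9],"turn": -32.7},
    {"hand": 0,"dp": [-6.5,-25.4,9],"turn": -32.7},
    {"hand": 0,"dp": [-6.5,-25.4,9],"turn": -32.7},
    {"hand": 0,"dp": [-6.5,-25.4,9],"turn": -32.7},
    {"hand": 0,"dp": [-6.5,-25.4,9],"turn": -32.7},
    {"hand": 0,"dp": [-6.5,-25.4,9],"turn": -32.7},
    {"hand": 0,"dp": [-6.5,-25.4,9],"turn": -32.7},
    {"hand": 0,"dp": [-6.5,-25.4,9],"turn": -32.7},
    {"hand": 0,"dp": [-6.5,-25.4,9],"turn": -32.7}
  ]
}}

```text
time: 34.73
ee_pos: [0.5229, 0.064, 0.1123]
eef_rot: [1.0, -0.017, 0.0, -0.001]
contact_force: [0.3, 0.4, -0.5]
opening: 0.39
gripper_force: 60.0
```

```bash
python3 -c "
from h import *
st()"
```

```text
t34.73 pos [0.5229 0.064  0.1123] closing -92.0 q [-0.39  0.82  0.3   1.99 -0.57  0.42 -1.25] open 0.390 gf 60 F [ 0.3  0.4 -0.5] M [ 0.06 -0.07 -0.02]
```

Call:
{"method": "send_rows", "body": {
  "increments": [
    {"hand": 0,"dp": [0,-0.1,-3],"turn": 0},
    {"hand": 0,"dp": [0,-0.1,-5],"turn": 0},
    {"hand": 0,"dp": [0,-0.1,-7.1],"turn": 0},
    {"hand": 0,"dp": [0,-0.1,-7.1],"turn": 0},
    {"hand": 0,"dp": [0,-0.1,-7.1],"turn": 0},
    {"hand": 0.6,"dp": [0,-0.1,-7.1],"turn": 0},
    {"hand": 0.6,"dp": [0,-0.1,-7.1],"turn": 0},
    {"hand": 0.6,"dp": [0,-0.1,-7.1],"turn": 0},
    {"hand": 0.6,"dp": [0,-0.1,-4],"turn": 0},
    {"hand": 0.6,"dp": [0,-0.1,1],"turn": 0},
    {"hand": 0.6,"dp": [0,-0.1,4],"turn": 0}
  ]
}}

```text
time: 35.65
ee_pos: [0.5216, 0.0612, 0.1534]
eef_rot: [1.0, -0.019, -0.001, 0.0]
contact_force: [1.1, -0.2, -0.2]
opening: 0.598
gripper_force: 0.0
```

Run:
```python
from h import *
st(); im=shot("top","top7")
for o in blocks(im): print(o[1:])
```

```text
t35.65 pos [0.5216 0.0612 0.1534] closing -92.1 q [-0.43  0.75  0.38  1.97 -0.54  0.52 -1.28] open 0.598 gf 0 F [ 1.1 -0.2 -0.2] M [ 0.06 -0.13 -0.  ]
([428.9, 393.6], 63.3, 38.3, 24.7, 217.5)
([510.3, 227.1], 62.4, 35.7, -24.1, 232.5)
([510.2, -181.9], 66.2, 37.4, -1.5, 292.0)
([515.3, -101.7], 63.4, 37.3, -1.1, 263.5)
([517.7, -21.4], 66.0, 37.3, -1.0, 204.0)
([847.2, -339.3], 225.7, 19.5, -53.7, 417.0)
```

Now the stepped block, gripped on its whole part at about (0.499, 0.232).

Call:
{"method": "send_rows", "body": {
  "increments": [
    {"hand": 0.6,"dp": [-2.2,17.1,0],"turn": -21.5},
    {"hand": 0.6,"dp": [-2.2,17.1,0],"turn": -21.5},
    {"hand": 0.6,"dp": [-2.2,17.1,0],"turn": -21.5},
    {"hand": 0.6,"dp": [-2.2,17.1,0],"turn": -21.5},
    {"hand": 0.6,"dp": [-2.2,17.1,0],"turn": -21.5},
    {"hand": 0.6,"dp": [-2.2,17.1,0],"turn": -21.5},
    {"hand": 0.6,"dp": [-2.2,17.1,-4],"turn": -21.5},
    {"hand": 0.6,"dp": [-2.2,17.1,-8],"turn": -21.5},
    {"hand": 0.6,"dp": [-2.2,17.1,-10],"turn": -21.5},
    {"hand": 0.6,"dp": [-2.2,17.1,-13],"turn": -21.5},
    {"hand": 0.6,"dp": [-2.2,17.1,-13],"turn": -21.5},
    {"hand": 0.6,"dp": [-2.2,17.1,-13],"turn": -21.5}
  ]
}}

```text
time: 36.7
ee_pos: [0.5006, 0.2299, 0.0218]
eef_rot: [0.979, -0.206, -0.0, 0.001]
contact_force: [-0.2, -0.4, 0.3]
opening: 0.595
gripper_force: 0.0
```

Call:
{"method": "send_rows", "body": {
  "increments": [
    {"hand": 0,"dp": [0,0,0],"turn": 0},
    {"hand": 0,"dp": [0,0,0],"turn": 0},
    {"hand": 0,"dp": [0,0,0],"turn": 0},
    {"hand": 0,"dp": [0,0,0],"turn": 0},
    {"hand": 0,"dp": [0,0,0],"turn": 0},
    {"hand": 0,"dp": [0,0,4],"turn": 0},
    {"hand": 0,"dp": [0,0,8],"turn": 0},
    {"hand": 0,"dp": [0,0,12],"turn": 0}
  ]
}}

```text
time: 37.37
ee_pos: [0.4994, 0.2318, 0.1431]
eef_rot: [0.979, -0.205, -0.001, 0.001]
contact_force: [0.7, 0.7, -0.5]
opening: 0.385
gripper_force: 59.9
```

```bash
python3 -c "
from h import *
st()"
```

```text
t37.37 pos [0.4994 0.2318 0.1431] closing -113.6 q [-0.83  0.83  0.54  1.91 -0.73  0.61 -1.79] open 0.385 gf 60 F [ 0.7  0.7 -0.5] M [ 0.01 -0.1   0.01]
```

Call:
{"method": "send_rows", "body": {
  "increments": [
    {"hand": 0,"dp": [-1.5,-40,1],"turn": 15.6},
    {"hand": 0,"dp": [-1.5,-40,1],"turn": 15.6},
    {"hand": 0,"dp": [-1.5,-40,1],"turn": 15.6},
    {"hand": 0,"dp": [-1.5,-40,1],"turn": 15.6},
    {"hand": 0,"dp": [-1.5,-40,1],"turn": 15.6},
    {"hand": 0,"dp": [-1.5,-40,1],"turn": 15.6},
    {"hand": 0,"dp": [-1.5,-40,1],"turn": 15.6},
    {"hand": 0,"dp": [-1.5,-40,1],"turn": 15.6},
    {"hand": 0,"dp": [-1.5,-40,1],"turn": 15.6},
    {"hand": 0,"dp": [-1.5,-40,1],"turn": 15.6}
  ]
}}

```text
time: 38.2
ee_pos: [0.4845, -0.1735, 0.1529]
eef_rot: [0.997, -0.073, 0.001, 0.002]
contact_force: [0.4, 0.0, -1.0]
opening: 0.386
gripper_force: 59.8
```

Call:
{"method": "send_rows", "body": {
  "increments": [
    {"hand": 0,"dp": [0,-22.8,0],"turn": 0},
    {"hand": 0,"dp": [0,-22.8,0],"turn": 0},
    {"hand": 0,"dp": [0,-22.8,0],"turn": 0},
    {"hand": 0,"dp": [0,-22.8,0],"turn": 0},
    {"hand": 0,"dp": [0,-22.8,0],"turn": 0},
    {"hand": 0,"dp": [0,-22.8,0],"turn": 0},
    {"hand": 0,"dp": [0,-22.8,0],"turn": 0},
    {"hand": 0,"dp": [0,-22.8,0],"turn": 0},
    {"hand": 0,"dp": [0,-22.8,0],"turn": 0}
  ]
}}

```text
time: 38.95
ee_pos: [0.4854, -0.3942, 0.1518]
eef_rot: [0.998, -0.069, -0.0, -0.001]
contact_force: [0.6, 0.1, -0.9]
opening: 0.39
gripper_force: 59.8
```

Run:
```python
from h import *
st(); im=shot("top","top8"); s=shot("scene","scene8")
a=cv2.resize(im[180:305,255:490],None,fx=3,fy=3,interpolation=cv2.INTER_CUBIC)
cv2.imwrite('pics/g.png',cv2.cvtColor(a,cv2.COLOR_RGB2BGR))
for o in blocks(im): print(o[1:])
```

```text
t38.95 pos [ 0.4854 -0.3942  0.1518] closing -98.0 q [ 0.43  0.85  0.34  1.67 -0.4   0.7  -0.74] open 0.390 gf 60 F [ 0.6  0.1 -0.9] M [ 0.02 -0.01  0.06]
([428.9, 393.6], 63.3, 38.3, 24.7, 217.5)
([523.1, -440.6], 41.0, 23.0, 89.4, 80.0)
([510.2, -181.9], 66.3, 37.4, -1.5, 291.5)
([515.3, -101.7], 63.4, 37.3, -1.1, 271.0)
([518.2, -21.0], 67.0, 36.4, -4.8, 266.5)
([522.8, 63.1], 63.1, 34.5, -0.6, 259.5)
([847.2, -339.3], 225.7, 19.5, -53.7, 416.0)
```

View pics/g.png

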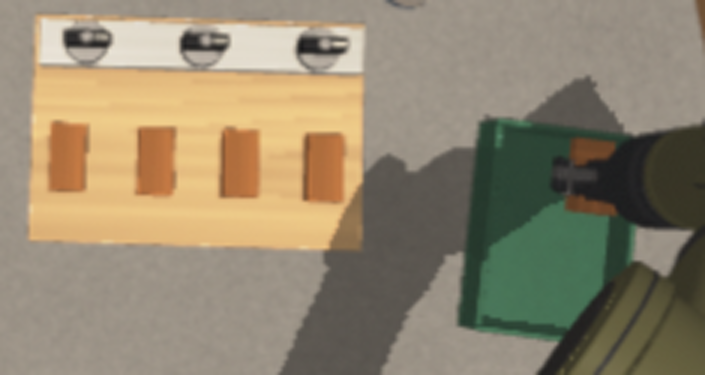

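The four blocks stand apart on the board, pointing at the fence, and the stepped block hovers over the box. I'll lower it in.

Call:
{"method": "send_rows", "body": {
  "increments": [
    {"hand": 0,"dp": [0,0,-4],"turn": 0},
    {"hand": 0,"dp": [0,0,-8],"turn": 0},
    {"hand": 0,"dp": [0,0,-10.5],"turn": 0},
    {"hand": 0,"dp": [0,0,-11.6],"turn": 0},
    {"hand": 0,"dp": [0,0,-11.6],"turn": 0},
    {"hand": 0.6,"dp": [0,0,-11.6],"turn": 0},
    {"hand": 0.6,"dp": [0,0,-11.6],"turn": 0},
    {"hand": 0.6,"dp": [0,0,-11.6],"turn": 0},
    {"hand": 0.6,"dp": [0,0,-7.5],"turn": 0},
    {"hand": 0.6,"dp": [0,0,-3.5],"turn": 0},
    {"hand": 0.6,"dp": [0,0,0],"turn": 0}
  ]
}}

```text
time: 39.97
ee_pos: [0.4856, -0.3967, 0.1555]
eef_rot: [0.998, -0.07, 0.001, 0.001]
contact_force: [0.6, -0.3, 1.2]
opening: 0.597
gripper_force: 0.0
```

Call:
{"method": "send_rows", "body": {
  "increments": [
    {"hand": 0.6,"dp": [-5.7,48,0],"turn": 33},
    {"hand": 0.6,"dp": [-5.7,48,0],"turn": 33},
    {"hand": 0.6,"dp": [-5.7,48,0],"turn": 33},
    {"hand": 0.6,"dp": [-5.7,48,0],"turn": 33},
    {"hand": 0.6,"dp": [-5.7,48,0],"turn": 33},
    {"hand": 0.6,"dp": [-5.7,48,0],"turn": 33},
    {"hand": 0.6,"dp": [-5.7,48,0],"turn": 33},
    {"hand": 0.6,"dp": [-5.7,48,0],"turn": 33},
    {"hand": 0.6,"dp": [-5.7,48,0],"turn": 33},
    {"hand": 0.6,"dp": [-5.7,48,0],"turn": 33},
    {"hand": 0.6,"dp": [-5.7,48,0],"turn": 33},
    {"hand": 0.6,"dp": [-5.7,48,0],"turn": 33}
  ]
}}

```text
time: 40.97
ee_pos: [0.4282, 0.0889, 0.1535]
eef_rot: [0.976, 0.219, 0.001, -0.001]
contact_force: [0.1, -0.0, 0.3]
opening: 0.602
gripper_force: 0.0
```

Run:
```python
from h import *
st(); im=shot("top","top9")
for o in blocks(im): print(o[1:])
a=np.vstack([np.hstack([cv2.resize(im[245:290,140:190],None,fx=8,fy=8,interpolation=cv2.INTER_CUBIC),cv2.resize(im[210:305,396:480],(400,360),interpolation=cv2.INTER_CUBIC)])])
cv2.imwrite('pics/i.png',cv2.cvtColor(a,cv2.COLOR_RGB2BGR))
```

```text
t40.97 pos [0.4282 0.0889 0.1535] closing -64.7 q [-0.44  0.66  0.22  2.22 -0.48  0.3  -0.94] open 0.602 gf 0 F [ 0.1 -0.   0.3] M [ 0.05 -0.02  0.01]
([428.9, 393.6], 63.3, 38.3, 24.7, 217.5)
([495.1, -393.0], 62.9, 40.4, -2.4, 258.0)
([510.2, -181.9], 66.4, 37.4, -1.4, 294.0)
([515.3, -101.7], 63.4, 37.3, -1.1, 267.5)
([518.2, -20.9], 67.0, 36.3, -4.5, 263.5)
([522.8, 63.1], 63.1, 34.5, -0.6, 259.5)
([847.2, -339.3], 225.7, 19.5, -53.7, 415.0)
```

View pics/i.png

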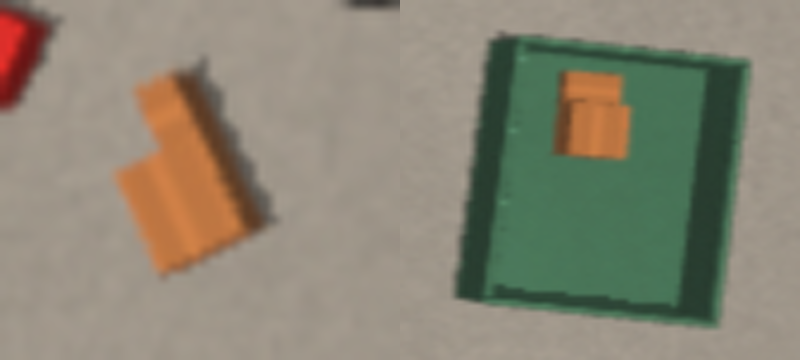

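The stepped block lies flat in the box. In the left crop the notch is at the block's far end, so I'll grip the whole end at about (0.417, 0.391).

Call:
{"method": "send_rows", "body": {
  "increments": [
    {"hand": 0.7,"dp": [-1.1,30.7,0],"turn": -0.5},
    {"hand": 0.7,"dp": [-1.1,30.7,0],"turn": -0.5},
    {"hand": 0.7,"dp": [-1.1,30.7,0],"turn": -0.5},
    {"hand": 0.7,"dp": [-1.1,30.7,0],"turn": -0.5},
    {"hand": 0.7,"dp": [-1.1,30.7,0],"turn": -0.5},
    {"hand": 0.7,"dp": [-1.1,30.7,0],"turn": -0.5},
    {"hand": 0.7,"dp": [-1.1,30.7,0],"turn": -0.5},
    {"hand": 0.7,"dp": [-1.1,30.7,0],"turn": -0.5},
    {"hand": 0.7,"dp": [-1.1,30.7,0],"turn": -0.5},
    {"hand": 0.7,"dp": [-1.1,30.7,0],"turn": -0.5},
    {"hand": 0.7,"dp": [-1.1,30.7,0],"turn": -0.5}
  ]
}}

```text
time: 41.93
ee_pos: [0.4181, 0.3892, 0.1532]
eef_rot: [0.978, 0.211, 0.0, 0.0]
contact_force: [-0.1, -1.1, -0.6]
opening: 0.697
gripper_force: 0.0
```

```bash
python3 -c "
from h import *
st()"
```

```text
t41.93 pos [0.4181 0.3892 0.1532] closing -65.7 q [-1.08  0.81  0.44  1.84 -0.55  0.62 -1.45] open 0.697 gf 0 F [-0.1 -1.1 -0.6] M [-0.03 -0.04  0.03]
```

Call:
{"method": "send_rows", "body": {
  "increments": [
    {"hand": 0.7,"dp": [-0.1,0.1,-4],"turn": 0},
    {"hand": 0.7,"dp": [-0.1,0.1,-8],"turn": 0},
    {"hand": 0.7,"dp": [-0.1,0.1,-12],"turn": 0},
    {"hand": 0.7,"dp": [-0.1,0.1,-13.1],"turn": 0},
    {"hand": 0.7,"dp": [-0.1,0.1,-13.1],"turn": 0},
    {"hand": 0,"dp": [-0.1,0.1,-13.1],"turn": 0},
    {"hand": 0,"dp": [-0.1,0.1,-13.1],"turn": 0},
    {"hand": 0,"dp": [-0.1,0.1,-13.1],"turn": 0},
    {"hand": 0,"dp": [-0.1,0.1,-13.1],"turn": 0},
    {"hand": 0,"dp": [-0.1,0.1,-13.1],"turn": 0},
    {"hand": 0,"dp": [-0.1,0.1,-9],"turn": 0},
    {"hand": 0,"dp": [-0.1,0.1,-5],"turn": 0}
  ]
}}

```text
time: 42.93
ee_pos: [0.415, 0.3909, 0.1021]
eef_rot: [0.977, 0.212, -0.002, 0.001]
contact_force: [0.4, 1.4, 0.1]
opening: 0.387
gripper_force: 59.9
```

```bash
python3 -c "
from h import *
st()"
```

```text
t42.93 pos [0.415  0.3909 0.1021] closing -65.5 q [-1.05  0.88  0.38  1.86 -0.61  0.52 -1.4 ] open 0.387 gf 60 F [0.4 1.4 0.1] M [ 0.1  -0.07  0.  ]
```

Call:
{"method": "send_rows", "body": {
  "increments": [
    {"hand": 0,"dp": [0,0,5],"turn": -16},
    {"hand": 0,"dp": [6,-41,5],"turn": -16},
    {"hand": 0,"dp": [6,-41,5],"turn": -16},
    {"hand": 0,"dp": [6,-41,5],"turn": -16},
    {"hand": 0,"dp": [6,-41,5],"turn": -16},
    {"hand": 0,"dp": [6,-41,5],"turn": -16},
    {"hand": 0,"dp": [6,-41,5],"turn": -16},
    {"hand": 0,"dp": [6,-41,5],"turn": -16},
    {"hand": 0,"dp": [6,-41,5],"turn": -16},
    {"hand": 0,"dp": [6,-41,5],"turn": -16},
    {"hand": 0,"dp": [6,-41,5],"turn": -16},
    {"hand": 0,"dp": [6,-41,5],"turn": -16}
  ]
}}

```text
time: 43.93
ee_pos: [0.478, -0.0288, 0.1542]
eef_rot: [0.998, 0.067, 0.003, 0.004]
contact_force: [0.9, 0.4, 0.1]
opening: 0.391
gripper_force: 60.0
```

Call:
{"method": "send_rows", "body": {
  "increments": [
    {"hand": 0,"dp": [-8.5,-36.5,0],"turn": -16.5},
    {"hand": 0,"dp": [-8.5,-36.5,0],"turn": -16.5},
    {"hand": 0,"dp": [-8.5,-36.5,0],"turn": -16.5},
    {"hand": 0,"dp": [-8.5,-36.5,0],"turn": -16.5},
    {"hand": 0,"dp": [-8.5,-36.5,0],"turn": -16.5},
    {"hand": 0,"dp": [-8.5,-36.5,0],"turn": -16.5},
    {"hand": 0,"dp": [-8.5,-36.5,0],"turn": -16.5},
    {"hand": 0,"dp": [-8.5,-36.5,0],"turn": -16.5},
    {"hand": 0,"dp": [-8.5,-36.5,0],"turn": -16.5},
    {"hand": 0,"dp": [-8.5,-36.5,0],"turn": -16.5},
    {"hand": 0,"dp": [-8.5,-36.5,0],"turn": -16.5},
    {"hand": 0,"dp": [-8.5,-36.5,0],"turn": -16.5}
  ]
}}

```text
time: 44.93
ee_pos: [0.3915, -0.3822, 0.1526]
eef_rot: [0.998, -0.07, 0.0, -0.0]
contact_force: [0.0, 0.4, -0.7]
opening: 0.387
gripper_force: 60.0
```

Run:
```python
from h import *
st()
```

```text
t44.93 pos [ 0.3915 -0.3822  0.1526] closing -98.0 q [ 0.5   0.76  0.33  1.91 -0.45  0.54 -0.58] open 0.387 gf 60 F [ 0.   0.4 -0.7] M [ 0.03 -0.01 -0.03]
```

Call:
{"method": "send_rows", "body": {
  "increments": [
    {"hand": 0,"dp": [0,0,-4],"turn": 0},
    {"hand": 0,"dp": [0,0,-8],"turn": 0},
    {"hand": 0,"dp": [0,0,-10.5],"turn": 0},
    {"hand": 0,"dp": [0,0,-11.8],"turn": 0},
    {"hand": 0,"dp": [0,0,-11.8],"turn": 0},
    {"hand": 0.6,"dp": [0,0,-11.8],"turn": 0},
    {"hand": 0.6,"dp": [0,0,-11.8],"turn": 0},
    {"hand": 0.6,"dp": [0,0,-11.8],"turn": 0},
    {"hand": 0.6,"dp": [0,0,-7.5],"turn": 0},
    {"hand": 0.6,"dp": [0,0,-3.5],"turn": 0},
    {"hand": 0.6,"dp": [0,0,4],"turn": 0},
    {"hand": 0.6,"dp": [0,0,8],"turn": 0}
  ]
}}

```text
time: 45.93
ee_pos: [0.3912, -0.3827, 0.2036]
eef_rot: [0.998, -0.07, 0.0, 0.0]
contact_force: [1.8, -0.5, -0.3]
opening: 0.601
gripper_force: 0.0
```

Call:
{"method": "send_rows", "body": {
  "increments": [
    {"hand": 0.6,"dp": [3,20,3],"turn": 0},
    {"hand": 0.6,"dp": [3,20,3],"turn": 0},
    {"hand": 0.6,"dp": [3,20,3],"turn": 0},
    {"hand": 0.6,"dp": [3,20,3],"turn": 0},
    {"hand": 0.6,"dp": [3,20,3],"turn": 0},
    {"hand": 0.6,"dp": [3,20,3],"turn": 0},
    {"hand": 0.6,"dp": [3,20,3],"turn": 0},
    {"hand": 0.6,"dp": [3,20,3],"turn": 0},
    {"hand": 0.6,"dp": [3,20,3],"turn": 0},
    {"hand": 0.6,"dp": [3,20,3],"turn": 0}
  ]
}}

```text
time: 46.77
ee_pos: [0.421, -0.1846, 0.2309]
eef_rot: [0.997, -0.072, 0.0, 0.0]
contact_force: [0.4, -1.0, 0.2]
opening: 0.598
gripper_force: 0.0
```

Run:
```python
from h import *
st(); im=shot("top","top10"); 
for o in blocks(im): print(o[1:])
a=cv2.resize(im[180:305,140:490],None,fx=2.28,fy=2.28,interpolation=cv2.INTER_CUBIC)
s=shot("scene","scene10"); b=cv2.resize(s[70:230,200:480],None,fx=1.7,fy=1.7)
o=np.zeros((a.shape[0]+b.shape[0],a.shape[1],3),np.uint8); o[:a.shape[0]]=a; o[a.shape[0]:,:b.shape[1]]=b
cv2.imwrite('pics/k.png',cv2.cvtColor(o,cv2.COLOR_RGB2BGR))
```

```text
t46.77 pos [ 0.421  -0.1846  0.2309] closing -98.2 q [ 0.02  0.56  0.47  2.09 -0.45  0.58 -0.91] open 0.598 gf 0 F [ 0.4 -1.   0.2] M [-0.02  0.01  0.04]
([495.5, -394.2], 61.0, 41.3, -7.1, 241.5)
([510.2, -181.9], 66.3, 37.4, -1.5, 294.0)
([515.3, -101.7], 63.5, 37.3, -1.3, 265.5)
([518.2, -21.0], 67.0, 36.4, -4.8, 265.5)
([522.8, 63.1], 63.1, 34.5, -0.6, 259.5)
([847.1, -339.1], 225.2, 19.5, -53.7, 414.0)
```

View pics/k.png

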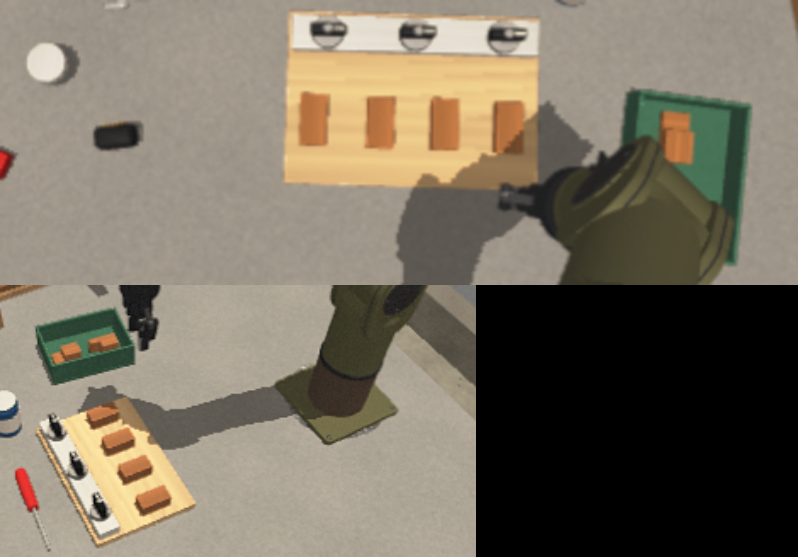

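Both odd blocks lie in the box, the four whole ones sit squarely on the board, and all three wings lie along the bar, so I'm handing in.

```bash
python3 -c "
from bench import r
print(r.sign_off())"
```

```text
the job is handed in; nothing more can be done
None
```

The job is handed in at about 47 s on the robot's clock: all three bolts are on their stops (middle first), the four whole blocks lie flat on the board pointing at the fence, and the stepped and notched blocks are in the scrap box; sign-off returned no verdict.

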